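# Check a suction plate for warp with a straightedge, load it and open its vacuum valve

## Robot

A 6-joint arm with a two-finger parallel gripper is mounted at the origin on the work surface. World frame = base frame: x ahead of the robot, y to its left, z up, the work surface at z = 0. Lengths are in m, angles in rad, forces in N, time in s.
With the tool pointing down it reaches from about 0.275 to 0.875 m from the base axis. Payload 12.5 kg.
Tool frame: the origin (TCP) lies midway between the tips of the shut fingers; the grasp point (between the pads) lies grip_depth behind it (grip_depth is the distance from the TCP to the grasp point, in m); x points along the fingers, y is the direction in which the jaws open and shut, and the axes are right-handed (so a half turn about x gives the same grasp; the last joint's range is limited). The gripper opens to 85 mm and grips with 20 to 120 N. Pads are 22 mm wide; open, the fingers measure 114 mm over their backs; the gripper's body (76 mm by 85 mm) begins 54 mm behind the grasp point. The pads swing forward as they close: fully open they stand 13 mm farther back than shut.
Start: joints at [-1.347, 0.351, 1.652, -0, 1.139, -0.085], TCP at [0.167, -0.524, 0.195] pointing down, gripper open.
Joint ranges: [-2.75, 2.75], [-0.79, 2.1], [0.01, 2.65], [-1.57, 4.71], [0.07, 3.14], [-2.87, 2.87]. Speed limits (rad/s): [2.22, 2.22, 2.79, 3.14, 3.14, 3.14].

## Interface

Orientations are given as a unit quaternion [x, y, z, w].
In Python, from station import sense, snapshot, get_calibration, job_done, search_frame, grip_depth gives the robot as it stands. The module is installed in compiled form; this text tells all that it offers.
- The arm moves only by the tool move_arm, never from a script. Its argument "moves" is a list of rows, each a list of 2 entries, a list of its own where there are three numbers: the shift along the tool's x, y, z in mm, then the turn about the tool's x in rad. In form: [[[dx, dy, dz], twist], ...]. A call has 1 to 20 rows; each row is the pose to reach, as a shift and turn from the pose commanded when the call began, along the tool's axes at that moment; what a row does not reach only later rows make up. A row lasts 1/8 s, in which the tool goes at most 62.5 mm and 10.7 degrees, less where a joint would pass 70% of its speed; a pose out of reach is approached as far as the arm can. A call with a gripper value outside its range is refused whole. "jaw" is the closure, from 0 (fully open) to 1 (shut), set as the call begins (left out, the last holds). The fingers move at their own pace and stop on an object; the grip force is fixed at half the most. Time passes only in rows, so rows that repeat a pose let the fingers close. It gives the time, the measured TCP pose, the force and the opening at its end, in the units of the state.
- sense(): the state, without advancing time (a new reading comes with each control period).
- snapshot(name): name is "scene" or "top"; returns (picture, depth): 480x640x3 uint8, red, green, blue; 480x640 float32, m along the optical axis (not along the pixel's ray), 0 where there is no reading.
- get_calibration(name): a dict with "camera_matrix" (3x3 intrinsics, pixels), "T" (4x4, takes a point from camera to world coordinates). Camera axes: x right, y up, looking along -z (the intrinsics and any distortion apply to the point x, -y, -z); pixel columns grow to the right and rows downward; lengths in m; the calibration is good to about 2 mm. A picture is of the moment at which its call begins. get_calibration takes no time and is no camera call.
- job_done(): hands the job in, once; it reports no verdict.
Trained networks look in the newest picture that a camera, given by its name, has taken for a name from the list of things; names that differ only in an ending like _2 or _b are one class to them, and where a whole thing is asked for, a point or a joint stands for the part that bears it (a point fixed in the world has none). Each returns a list of dicts, best first, with "confidence" (0 to 1); they miss things now and then, are a little off and sometimes report something else, mostly with a low value. They report only what shows in the picture. A call takes as long as a camera call. They do not tell look-alikes from the thing itself.
- search_frame(camera, thing): "centre" ([x, y, z] in m, in world coordinates, good to about 4 mm: the middle of the surface that is visible of it).
The state is a dict: "time": time; "joints": joint angles; "qvel": joint speeds; "tau": joint torques, N m; "ee_pos": TCP position; "ee_rot": TCP orientation; "ft_force": force on the tool from outside, world axes, zero at the start; "torque": the same for the moment, N m; "width": finger opening in m.
Only numpy, scipy, OpenCV 4.12 (cv2) and the standard library are available. Lean on these libraries where they do the work, as an engineer would, in place of code of your own. Each camera call takes 0.05 s, during which the arm holds its last target.

## Task

One of the two suction heating plates is warped: lay the straightedge lengthwise across the middle of a plate's face, let go, press down on its left end and then on its right end, and if it rocks try the other plate the same way, so that the plate you will use has itself been tested and found steady. Put the straightedge back on its rubber pad and lay all the waiting watches from the green mat flat on the plate that does not rock, fully on its face and side by side. Only then turn that plate's vacuum valve to half open (45 degrees), leaving the other plate's valve and everything else on the bench alone.

Things in the scene. Friction and masses are not known exactly. Their poses are not given: they have to be found in the camera images.
- sep_a: suction heating plate, built like the other, fixed: white casing 170 mm (x) by 225 mm (y), 35 mm high, with a bare aluminium plate 156 by 210 mm on top; a brass valve on the side facing the robot. One of the two plates is flat, the other bowed; which is not told. Origin: centre of its underside, z up, x away from the robot, within 0.15 rad of the robot's axes.
- plate_a (a point): middle of the face of sep_a, 45 mm above the bench; axes as sep_a: y along the 210 mm length (positive = left seen from the robot), x along the width. If bowed, its crest is 3 mm above this point, its ends 3 mm below: 80 mm from its middle the straightedge sinks 3 to 4 mm under the finger before it is firm (other end up over 10 mm), and swings back. On the flat one it stays level.
- valve_a (a joint): ball valve of sep_a: angle of its lever, 0 = closed (lever along the plate's +y), growing counter-clockwise seen from above to 1.571 = fully open (lever along the pipe, pointing to -x, away from the plate). Half open is 0.785. Stiff (about 0.06 N m); it stays where it is left.
- valve_a_grip (a point): middle of the red grip on the lever of valve_a, 45 mm from the vertical pivot, which stands 135 mm in front (-x) of the middle of sep_a, 50 mm from its casing. The grip is 10 mm wide, 35 to 47 mm above the bench, 20 to 68 mm from the pivot; y of its frame points outward along the lever. Nothing lies below it from 0 to 60 degrees.
- sep_b: suction heating plate, built like the other, fixed: white casing 170 mm (x) by 225 mm (y), 35 mm high, with a bare aluminium plate 156 by 210 mm on top; a brass valve on the side facing the robot. One of the two plates is flat, the other bowed; which is not told. Origin: centre of its underside, z up, x away from the robot, within 0.15 rad of the robot's axes.
- plate_b (a point): middle of the face of sep_b, 45 mm above the bench; axes as sep_b: y along the 210 mm length (positive = left seen from the robot), x along the width. If bowed, its crest is 3 mm above this point, its ends 3 mm below: 80 mm from its middle the straightedge sinks 3 to 4 mm under the finger before it is firm (other end up over 10 mm), and swings back. On the flat one it stays level.
- valve_b (a joint): ball valve of sep_b: angle of its lever, 0 = closed (lever along the plate's +y), growing counter-clockwise seen from above to 1.571 = fully open (lever along the pipe, pointing to -x, away from the plate). Half open is 0.785. Stiff (about 0.06 N m); it stays where it is left.
- valve_b_grip (a point): middle of the red grip on the lever of valve_b, 45 mm from the vertical pivot, which stands 135 mm in front (-x) of the middle of sep_b, 50 mm from its casing. The grip is 10 mm wide, 35 to 47 mm above the bench, 20 to 68 mm from the pivot; y of its frame points outward along the lever. Nothing lies below it from 0 to 60 degrees.
- straightedge: straightedge: steel bar with blue recessed sides, 190 mm long (its x), 18 mm wide (its y), 22 mm high, 0.2 kg, standing on its 18 mm wide lower edge. Origin at the middle of the underside, z up. Starts lying along the pad. Its pose reads None while the fingers touch it.
- straightedge_end1 (a point): middle of the top edge of the straightedge's +x end (95 mm from its middle, 22 mm above its underside)
- straightedge_end2 (a point): middle of the top edge of the straightedge's -x end
- pad: black rubber pad for the straightedge, 36 mm (x) by 220 mm (y), 6 mm thick, fixed. Origin at the centre of its underside on the bench; the straightedge belongs along its y.
- mat: green silicone mat on which the watches wait, 200 mm (x) by 235 mm (y), 3 mm thick, fixed. Origin at the centre of its underside.
- watch1: smartwatch without its strap, black glass upward, 44 mm (x) by 38 mm (y) by 10 mm high, about 40 g. Origin at the centre of its underside, z up. Absent (None) from the start in some runs: two to four of the four watches are there.
- watch2: smartwatch without its strap, black glass upward, 44 mm (x) by 38 mm (y) by 10 mm high, about 40 g. Origin at the centre of its underside, z up. Absent (None) from the start in some runs: two to four of the four watches are there.
- watch3: smartwatch without its strap, black glass upward, 44 mm (x) by 38 mm (y) by 10 mm high, about 40 g. Origin at the centre of its underside, z up. Absent (None) from the start in some runs: two to four of the four watches are there.
- watch4: smartwatch without its strap, black glass upward, 44 mm (x) by 38 mm (y) by 10 mm high, about 40 g. Origin at the centre of its underside, z up. Absent (None) from the start in some runs: two to four of the four watches are there.
- phone: smartphone lying on the bench, 147 x 71 x 8 mm. A bystander; origin at the centre of its underside.
- tape: yellow roll of tape, 52 mm across, 15 mm high. A bystander; origin at the centre of its underside.
- dish: small white dish, 52 mm across, 18 mm high. A bystander; origin at the centre of its underside.
- spudger: blue plastic opening tool, 130 x 10 x 6 mm, lying along its x. A bystander; origin at the centre of its underside.
- alcohol: clear bottle with a blue cap, 56 mm across, 130 mm high. A bystander; origin at the centre of its underside.
- driver: screwdriver with a red handle, 160 mm, lying along its x. A bystander; origin at the centre of its underside.
- lifter: orange suction cup lifter, 56 mm across, 36 mm high. A bystander; origin at the centre of its underside.
Mind the look-alikes: they are no part of the job. What is shaped like the watch1 but blue is not meant.

How it is judged:
By the outcome, as a careful person would: the job done as asked, in the order asked, and still so for the second after the job is handed in, with the robot touching nothing.
Of watch1, watch2, watch3, watch4 only 2 to 4 are there at a start; the rules pass over those that are not, and their reading is None.
At some moment in a run one of watch1, watch2, watch3, watch4 may be knocked a few centimetres aside while the robot is not near it.
It also fails if it takes over 210 s, if anything falls off the work surface, if the arm or the gripper's body presses on something with over 40 N, if the wrist force passes 120 N, or if a joint passes its speed limit or range.

## Working session

There is one attempt and no reset: what is moved stays moved. The work goes in short steps, Python scripts to look and compute and a tool call to move; the robot and the scene stay as the last step left them, time stands still between calls to the robot, and variables do not carry over. Pictures are saved under pics/ and viewed, and the job is handed in when it is done.

Besides the shell and the picture viewer there is one more tool, called after "Request:" by a JSON object that holds its "op" and its "data". move_arm: Moves the arm, as the interface text tells. Its arguments: {"type":"object","properties":{"moves":{"type":"array","items":{"type":"array"}},"jaw":{"type":"number"}},"required":["moves"]}

```bash
mkdir -p pics; cat > h.py <<'E'
import numpy as np, cv2
from station import sense, snapshot, get_calibration, job_done, search_frame, grip_depth
def world(name,depth,u,v):
    c=get_calibration(name);K=np.array(c["camera_matrix"]);T=np.array(c["T"])
    z=depth[v,u] if np.isscalar(u) else depth[v,u]
    x=(u-K[0,2])/K[0,0]*z;y=(v-K[1,2])/K[1,1]*z
    p=np.stack([x,-y,-z,np.ones_like(z)],-1)
    return (p@T.T)[...,:3]
def wmap(name,depth):
    v,u=np.mgrid[0:480,0:640]
    return world(name,depth,u,v)
def project(name,p):
    c=get_calibration(name);K=np.array(c["camera_matrix"]);T=np.linalg.inv(np.array(c["T"]))
    q=T@np.append(p,1); x,y,z=q[0],-q[1],-q[2]
    return K[0,0]*x/z+K[0,2],K[1,1]*y/z+K[1,2]
def snap(name,fn):
    p,d=snapshot(name); cv2.imwrite(f"pics/{fn}.png",p[...,::-1]); np.save(f"pics/{fn}.npy",d); return p,d
E
python3 - <<'E'
from h import *
for n in("scene","top"):
    snap(n,n+"0"); print(get_calibration(n))
s=sense(); print(s); print(grip_depth if not callable(grip_depth) else grip_depth())
E
```

```text
{'camera_matrix': array([[575.09170054,   0.        , 323.18215486],
       [  0.        , 575.09170054, 239.12899612],
       [  0.        ,   0.        ,   1.        ]]), 'T': array([[-0.79805606, -0.40019766,  0.4504979 ,  1.11300005],
       [ 0.60228827, -0.50637068,  0.61712038,  0.78888307],
       [-0.0188512 ,  0.76382626,  0.64514655,  0.86405481],
       [ 0.        ,  0.        ,  0.        ,  1.        ]])}
{'camera_matrix': array([[457.75473994,   0.        , 316.89128473],
       [  0.        , 457.75473994, 240.80212875],
       [  0.        ,   0.        ,   1.        ]]), 'T': array([[ 0.00739551,  0.99340423, -0.11442615,  0.4186035 ],
       [-0.99985862,  0.00907419,  0.01415645,  0.01068068],
       [ 0.0151014 ,  0.11430528,  0.99333089,  0.96757731],
       [ 0.        ,  0.        ,  0.        ,  1.        ]])}
{'time': 0.1, 'joints': array([-1.34658022e+00,  3.51197730e-01,  1.65237209e+00, -2.36335944e-05,
        1.13908931e+00, -8.45831365e-02]), 'qvel': array([ 0.00101193, -0.00123072, -0.00169148, -0.00015438,  0.000827  ,
        0.00096214]), 'tau': array([ 1.58782400e-04, -5.06833398e+01, -2.91877288e+01, -9.22791673e-05,
        2.65189032e-03,  9.33909803e-06]), 'ee_pos': array([ 0.16710425, -0.5236428 ,  0.19479929]), 'ee_rot': array([-0.69866056, -0.1091228 ,  0.6987283 , -0.10837159]), 'ft_force': array([ 0.85041277, -0.28671025, -0.34238871]), 'torque': array([ 0.01147432,  0.04306963, -0.03122787]), 'width': 0.08551266666128801}
0.0187
```

View pics/top0.png

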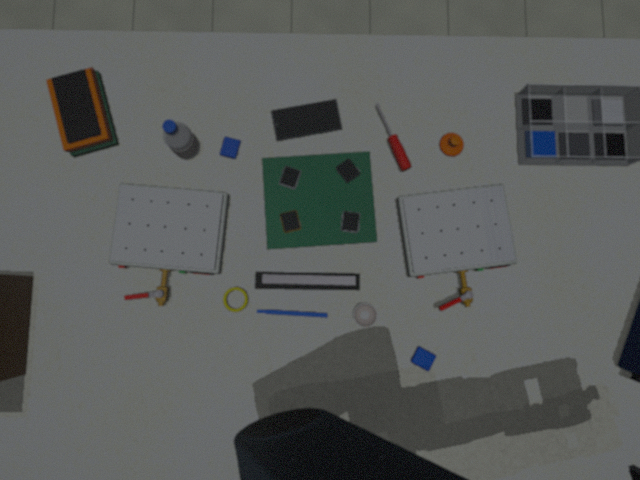

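View pics/scene0.png

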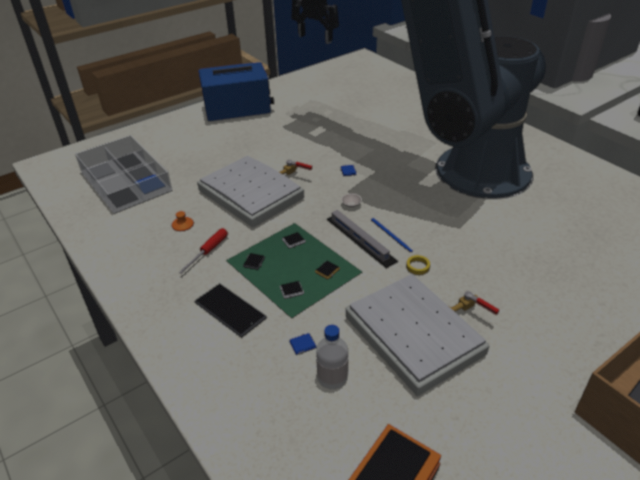

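```bash
python3 - <<'E'
from h import *
for n in ["sep_a","straightedge","pad","mat","watch1","valve_a_grip","straightedge_end1"]:
    try:
        for r in search_frame("top",n): print(n,np.round(r["centre"],3),round(r["confidence"],2),np.round(project("top",r["centre"])))
    except Exception as e: print(n,e)
E
```

```text
sep_a [0.542 0.305 0.047] 0.84 [165. 231.]
sep_a [ 0.543 -0.287  0.044] 0.61 [456. 234.]
straightedge [ 0.544 -0.29   0.042] 0.71 [457. 233.]
straightedge [0.451 0.019 0.027] 0.57 [306. 277.]
straightedge [0.542 0.306 0.044] 0.35 [165. 231.]
pad [0.436 0.021 0.006] 0.64 [305. 285.]
mat [ 0.614 -0.004  0.002] 0.88 [318. 202.]
watch1 [0.568 0.055 0.015] 0.91 [290. 222.]
watch1 [0.724 0.189 0.016] 0.89 [228. 149.]
watch1 [ 0.569 -0.07   0.011] 0.79 [349. 222.]
watch1 [ 0.679 -0.068  0.015] 0.73 [348. 171.]
watch1 [0.416 0.344 0.046] 0.65 [142. 294.]
watch1 [0.663 0.059 0.015] 0.58 [288. 178.]
valve_a_grip [0.416 0.337 0.043] 0.54 [146. 294.]
straightedge_end1 [0.448 0.017 0.025] 0.93 [307. 279.]
```

```bash
cat > m.py <<'E'
from h import *
d=np.load("pics/top0.npy"); p=cv2.imread("pics/top0.png"); W=wmap("top",d)
def rect(mask):
    pts=W[mask]; r=cv2.minAreaRect((pts[:,:2]*1000).astype(np.float32)); return np.round(r[0],1),np.round(r[1],1),round(r[2],1),len(pts),np.round(np.median(pts[:,2])*1000,1)
x,y,z=W[...,0],W[...,1],W[...,2]
print("depth zero frac",(d==0).mean())
print("table z", np.median(z[(x>.6)&(x<.7)&(abs(y)>.14)&(abs(y)<.17)]))
for nm,y0 in(("L",.305),("R",-.29)):
    m=(abs(x-.545)<.12)&(abs(y-y0)<.15)&(z>.028)&(z<.07)&(x>.45)
    lab,L,st,_=cv2.connectedComponentsWithStats(m.astype(np.uint8)); k=1+np.argmax(st[1:,4]); m=L==k
    print(nm,rect(m))
    r=rect(m); c=r[0]/1000; a=np.deg2rad(r[2]); 
    if a>np.pi/4:a-=np.pi/2
    q=(W[m][:,:2]-c)@np.array([[np.cos(a),-np.sin(a)],[np.sin(a),np.cos(a)]])
    zz=W[m][:,2]*1000
    print(" yaw",round(a,4),"profile y:",[round(float(np.median(zz[(abs(q[:,1]-t)<.012)&(abs(q[:,0])<.07)])),1) for t in np.arange(-.1,.101,.025)])
hsv=cv2.cvtColor(p,cv2.COLOR_BGR2HSV)
red=((hsv[...,0]<8)|(hsv[...,0]>172))&(hsv[...,1]>140)&(z>.02)&(z<.06)&(x>.36)&(x<.45)
for s in(1,-1):
    m=red&(y*s>.1)
    print("red",rect(m))
m=(z>.018)&(z<.036)&(abs(x-.445)<.025)&(abs(y-.02)<.12); print("edge",rect(m))
m=(z>.003)&(z<.014)&(abs(x-.445)<.03)&(abs(y-.02)<.12); print("pad",rect(m))
# watches
mm=(z>.008)&(z<.03)&(abs(x-.617)<.1)&(abs(y)<.12)
n,L,st,_=cv2.connectedComponentsWithStats(mm.astype(np.uint8))
for i in range(1,n):
    if st[i,4]>60: print("w",rect(L==i),st[i,:2])
E
python3 m.py
python3 - <<'E'
import cv2
p=cv2.imread("pics/top0.png")
a=cv2.resize(p[150:245,260:380],None,fx=5,fy=5,interpolation=2); cv2.imwrite("pics/c1.png",a)
a=cv2.resize(p[260:320,110:180],None,fx=5,fy=5,interpolation=2);b=cv2.resize(p[260:320,425:495],None,fx=5,fy=5,interpolation=2)
c=cv2.resize(p[260:330,240:380],None,fx=5,fy=5,interpolation=2)
cv2.imwrite("pics/c2.png",cv2.vconcat([cv2.hconcat([a,b])]));cv2.imwrite("pics/c3.png",c)
E
```

```text
depth zero frac 0.0039680989583333335
table z 0.00020427022767388614
L (array([550. , 303.3]), array([226.2, 175. ]), 85.9, 9039, np.float64(44.8))
 yaw -0.0716 profile y: [44.0, 45.1, 45.2, 45.1, 45.1, 45.2, 45.1, 45.0, 44.7]
R (array([ 551.4, -291.2]), array([174.9, 225.4]), 7.5, 8807, np.float64(45.4))
 yaw 0.1309 profile y: [42.5, 44.4, 46.3, 47.5, 48.2, 47.4, 46.1, 44.4, 41.5]
red (array([411.2, 356.4]), array([ 6.4, 45.1]), 7.9, 68, np.float64(46.8))
red (array([ 401. , -269.5]), array([ 8.6, 45.5]), 24.6, 94, np.float64(47.2))
edge (array([448. ,  14.8]), array([188.9,  18.1]), 89.2, 823, np.float64(28.2))
pad (array([444.7,  20.1]), array([ 58.6, 237.5]), 0.4, 1013, np.float64(5.9))
w (array([682.6, -66.7]), array([44.5, 40.2]), 38.9, 347, np.float64(12.8)) [335 158]
w (array([667.1,  57.9]), array([39.5, 43.1]), 73.0, 338, np.float64(12.9)) [279 165]
w (array([571.4,  55.5]), array([44.3, 39.2]), 16.5, 359, np.float64(12.6)) [279 210]
w (array([571.7, -71.9]), array([38.7, 43.8]), 84.4, 355, np.float64(13.0)) [340 211]
```

View pics/c1.png

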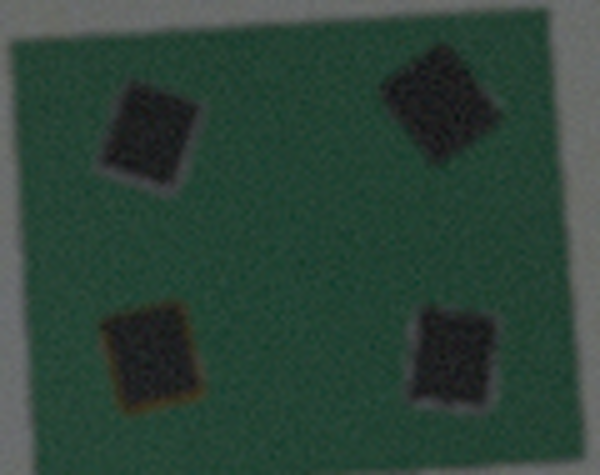

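View pics/c2.png

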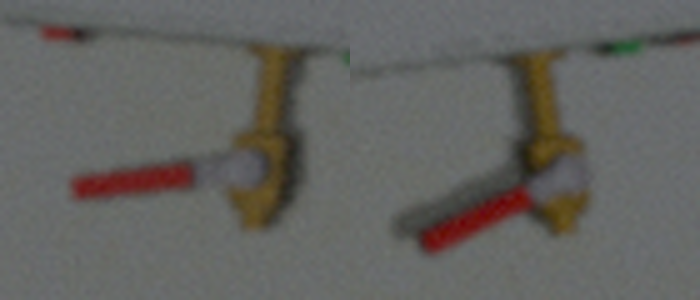

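View pics/c3.png

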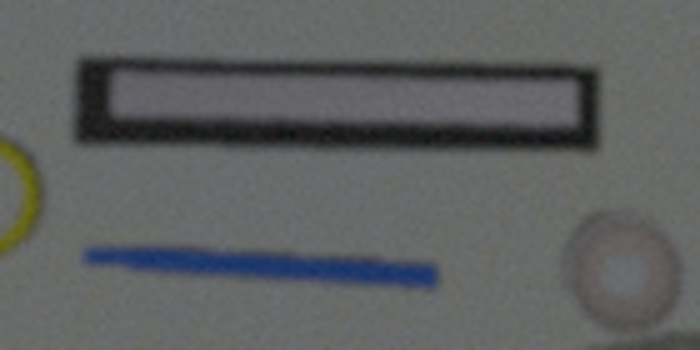

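```bash
cat > plan.py <<'E'
import sys
from h import *
from scipy.spatial.transform import Rotation as R
def plan(x,y,z,jaw_deg,s=None):
    """shift in tool mm and twist so that TCP reaches x,y,z (m), jaw axis at jaw_deg (mod 180) in world"""
    s=s or sense(); M=R.from_quat(s["ee_rot"]).as_matrix()
    d=M.T@(np.array([x,y,z])-s["ee_pos"])*1000
    cur=np.rad2deg(np.arctan2(M[1,1],M[0,1]))
    dy=(jaw_deg-cur+90)%180-90   # world yaw change ccw; tool x is down so twist = -dy
    return np.round(d,1),round(float(-np.deg2rad(dy)),4)
if __name__=="__main__":
    s=sense(); M=R.from_quat(s["ee_rot"]).as_matrix()
    print("tcp",np.round(s["ee_pos"],4),"axes x",np.round(M[:,0],4),"y",np.round(M[:,1],3),"jaw",round(np.rad2deg(np.arctan2(M[1,1],M[0,1])),2),"j",np.round(s["joints"],2),"F",np.round(s["ft_force"],1),"w",round(s["width"],4),"t",s["time"])
    for a in sys.argv[1:]:
        print(a,*plan(*map(float,a.split(","))))
E
python3 plan.py 0.448,0.0148,0.195,0 0.448,0.0148,0.01,0
python3 - <<'E'
exec(open("m.py").read().split("hsv=")[0])
for nm,y0 in(("L",.305),("R",-.29)):
  for t in(.036,.039):
    m=(abs(x-.545)<.12)&(abs(y-y0)<.15)&(z>t)&(z<.07)&(x>.45)
    print(nm,rect(m))
# pad via dark colour
g=p.max(2); m=(g<60)&(abs(x-.445)<.03)&(abs(y-.02)<.13)
print("pad",rect(m)); print(W[m][:,:2].min(0),W[m][:,:2].max(0))
E
```

```text
tcp [ 0.1672 -0.5239  0.1952] axes x [-0.e+00  1.e-04 -1.e+00] y [ 0.304 -0.953 -0.   ] jaw -72.31 j [-1.35  0.35  1.65 -0.    1.14 -0.08] F [ 0.   0.9 -0.6] w 0.0852 t 0.45
0.448,0.0148,0.195,0 [ 3.000e-01 -4.279e+02 -4.313e+02] -1.262
0.448,0.0148,0.01,0 [ 185.3 -427.9 -431.3] -1.262
depth zero frac 0.0039680989583333335
table z 0.00020427022767388614
L (array([550. , 303.3]), array([226.2, 175. ]), 85.9, 9039, np.float64(44.8))
 yaw -0.0716 profile y: [44.0, 45.1, 45.2, 45.1, 45.1, 45.2, 45.1, 45.0, 44.7]
R (array([ 551.4, -291.2]), array([174.9, 225.4]), 7.5, 8807, np.float64(45.4))
 yaw 0.1309 profile y: [42.5, 44.4, 46.3, 47.5, 48.2, 47.4, 46.1, 44.4, 41.5]
L (array([551.4, 302.4]), array([222.2, 167.3]), 84.8, 8174, np.float64(45.0))
L (array([551.7, 301. ]), array([216.7, 156.4]), 85.5, 7973, np.float64(45.1))
R (array([ 553.5, -290.6]), array([167.8, 222.8]), 7.5, 7970, np.float64(45.7))
R (array([ 554.5, -291.2]), array([163. , 216.5]), 6.0, 7702, np.float64(45.8))
pad (array([440.5,  17.9]), array([215.9,  43.6]), 89.6, 794, np.float64(6.4))
[ 0.4186035  -0.09012815] [0.46277637 0.12587929]
```

Request:
{"op": "move_arm", "data": {"moves": [[[0, -428, -431], -1.262], [[0, -428, -431], -1.262], [[0, -428, -431], -1.262], [[0, -428, -431], -1.262], [[0, -428, -431], -1.262], [[0, -428, -431], -1.262], [[0, -428, -431], -1.262], [[0, -428, -431], -1.262], [[0, -428, -431], -1.262], [[0, -428, -431], -1.262], [[0, -428, -431], -1.262], [[0, -428, -431], -1.262], [[0, -428, -431], -1.262], [[0, -428, -431], -1.262]], "jaw": 0.5}}

```text
time: 2.2
ee_pos: [0.4475, 0.014, 0.1954]
ee_rot: [0.5, 0.5, -0.5, 0.5]
ft_force: [0.0, -0.2, -0.1]
width: 0.0429
```

```bash
python3 plan.py 0.448,0.0148,0.05,-0.8 0.448,0.0148,0.01,-0.8
```

```text
tcp [0.4475 0.014  0.1954] axes x [ 1.e-04 -0.e+00 -1.e+00] y [ 1.    -0.001  0.   ] jaw -0.08 j [-0.07  0.16  1.9  -0.    1.08 -0.07] F [ 0.  -0.2 -0.1] w 0.0429 t 2.2
0.448,0.0148,0.05,-0.8 [145.4   0.5  -0.8] 0.0126
0.448,0.0148,0.01,-0.8 [185.4   0.5  -0.8] 0.0126
```

Request:
{"op": "move_arm", "data": {"moves": [[[50, 0.5, -0.8], 0.013], [[100, 0.5, -0.8], 0.013], [[135, 0.5, -0.8], 0.013], [[150, 0.5, -0.8], 0.013], [[165, 0.5, -0.8], 0.013], [[176, 0.5, -0.8], 0.013], [[185, 0.5, -0.8], 0.013], [[185, 0.5, -0.8], 0.013], [[185, 0.5, -0.8], 0.013]]}}

```text
time: 3.32
ee_pos: [0.4485, 0.0156, 0.0106]
ee_rot: [0.503, 0.497, -0.503, 0.497]
ft_force: [-0.5, -0.5, 0.3]
width: 0.0428
```

Request:
{"op": "move_arm", "data": {"moves": [[[0, 0, 0], 0], [[0, 0, 0], 0], [[0, 0, 0], 0], [[0, 0, 0], 0], [[0, 0, 0], 0], [[0, 0, 0], 0]], "jaw": 1}}

```text
time: 4.08
ee_pos: [0.4482, 0.0156, 0.0103]
ee_rot: [0.503, 0.497, -0.503, 0.497]
ft_force: [0.9, 0.6, -0.3]
width: -0.0001
```

Request:
{"op": "move_arm", "data": {"moves": [[[-20, 0, 0], 0], [[-60, 0, 0], 0], [[-110, 0, 0], 0], [[-110, 0, 0], 0], [[-110, 0, 0], 0]]}}

```text
time: 4.7
ee_pos: [0.4478, 0.0156, 0.1199]
ee_rot: [-0.503, -0.497, 0.503, -0.497]
ft_force: [-0.3, 0.1, -0.6]
width: 0.0001
```

```bash
python3 plan.py 0.551,0.303,0.12,-4.3; python3 -c "
from h import *
snap('scene','s1')"
```

```text
tcp [0.4478 0.0156 0.1199] axes x [-5.e-04  0.e+00 -1.e+00] y [ 1.    -0.013 -0.   ] jaw -0.74 j [-0.07  0.27  1.98  0.    0.89 -0.06] F [-0.3  0.1 -0.6] w 0.0001 t 4.7
0.551,0.303,0.12,-4.3 [-2.000e-01  9.940e+01 -2.887e+02] 0.0621
```

View pics/s1.png

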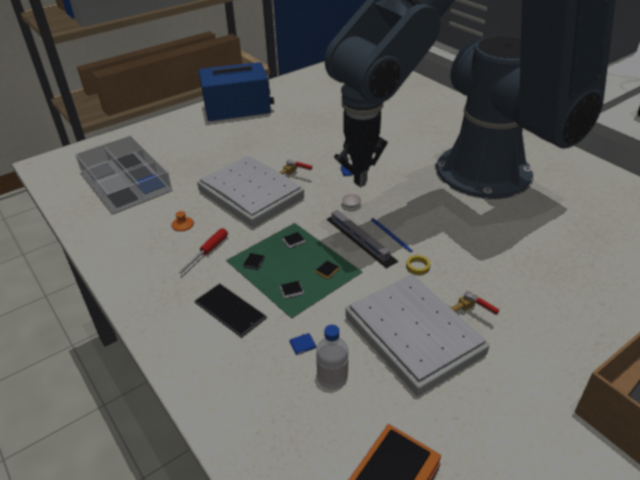

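```bash
python3 -c "
from h import *
print(project('scene',sense()['ee_pos']),project('scene',np.array([.448,.0156,.028])))
p,d=snap('top','t1'); cv2.imwrite('pics/t1c.png',cv2.resize(p[180:340,220:400,::-1],None,fx=4,fy=4,interpolation=2))
p=cv2.imread('pics/s1.png'); cv2.imwrite('pics/s1c.png',cv2.resize(p[60:290,270:450],None,fx=4,fy=2.6,interpolation=2))
print([search_frame('scene','straightedge')])
"
```

```text
(np.float64(359.488279556296), np.float64(198.38578086600108)) (np.float64(358.4560511628314), np.float64(230.7839248263593))
[[{'centre': [0.4536, 0.0245, 0.0255], 'confidence': 0.83}, {'centre': [0.3756, 0.0503, 0.0037], 'confidence': 0.41}]]
```

View pics/t1c.png

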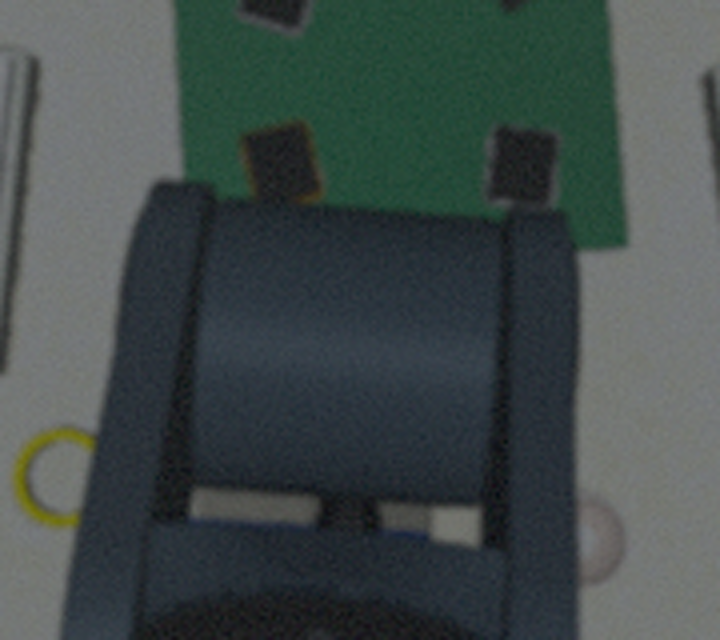

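View pics/s1c.png

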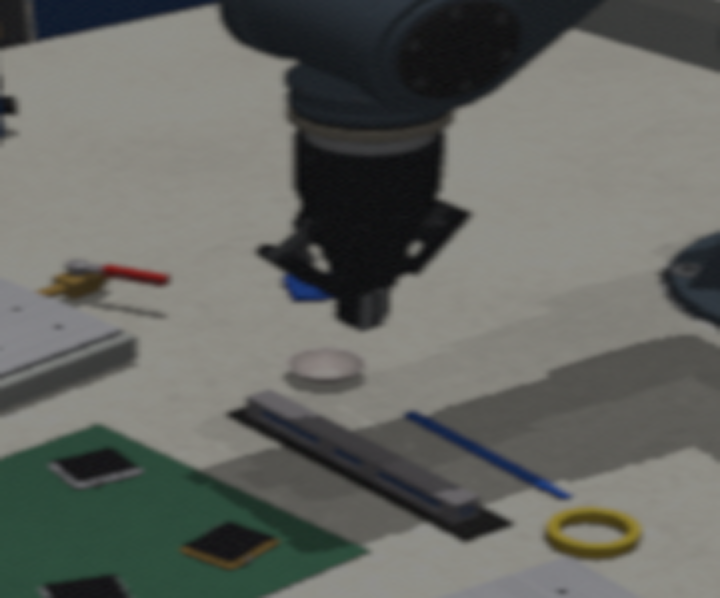

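```bash
python3 -c "
from h import *
d=np.load('pics/s1.npy'); W=wmap('scene',d)
for v in range(170,200,2): print(v,[tuple(np.round(W[v,u]*1000).astype(int)) for u in (354,360,366)])
"
```

```text
170 [(np.int64(477), np.int64(30), np.int64(213)), (np.int64(458), np.int64(27), np.int64(203)), (np.int64(440), np.int64(25), np.int64(195))]
172 [(np.int64(474), np.int64(27), np.int64(205)), (np.int64(458), np.int64(27), np.int64(198)), (np.int64(442), np.int64(28), np.int64(192))]
174 [(np.int64(475), np.int64(28), np.int64(201)), (np.int64(457), np.int64(26), np.int64(192)), (np.int64(442), np.int64(28), np.int64(187))]
176 [(np.int64(461), np.int64(12), np.int64(182)), (np.int64(454), np.int64(23), np.int64(184)), (np.int64(441), np.int64(27), np.int64(182))]
178 [(np.int64(462), np.int64(13), np.int64(178)), (np.int64(454), np.int64(23), np.int64(180)), (np.int64(441), np.int64(27), np.int64(176))]
180 [(np.int64(462), np.int64(13), np.int64(172)), (np.int64(454), np.int64(23), np.int64(175)), (np.int64(441), np.int64(27), np.int64(171))]
182 [(np.int64(461), np.int64(12), np.int64(167)), (np.int64(454), np.int64(24), np.int64(170)), (np.int64(441), np.int64(28), np.int64(167))]
184 [(np.int64(312), np.int64(-166), np.int64(1)), (np.int64(454), np.int64(23), np.int64(164)), (n
[... 356 characters left out ...]
int64(-146), np.int64(-1)), (np.int64(313), np.int64(-140), np.int64(-4)), (np.int64(301), np.int64(-129), np.int64(-3))]
192 [(np.int64(332), np.int64(-141), np.int64(-2)), (np.int64(321), np.int64(-130), np.int64(-1)), (np.int64(308), np.int64(-121), np.int64(-2))]
194 [(np.int64(356), np.int64(-112), np.int64(18)), (np.int64(325), np.int64(-125), np.int64(-3)), (np.int64(312), np.int64(-116), np.int64(-4))]
196 [(np.int64(356), np.int64(-112), np.int64(13)), (np.int64(333), np.int64(-116), np.int64(0)), (np.int64(320), np.int64(-107), np.int64(-1))]
198 [(np.int64(357), np.int64(-110), np.int64(8)), (np.int64(348), np.int64(-99), np.int64(10)), (np.int64(328), np.int64(-98), np.int64(2))]
```

Request:
{"op": "move_arm", "data": {"moves": [[[0, 42, 0], 0], [[50, 42, 0], 0], [[90, 42, 0], 0], [[100, 42, 0], 0], [[105, 42, 0], 0], [[105, 42, 0], 0], [[105, 42, 0], 0]]}}

```text
time: 5.72
ee_pos: [0.4909, 0.015, 0.0163]
ee_rot: [0.504, 0.496, -0.503, 0.497]
ft_force: [-0.1, 0.3, -0.0]
width: 0.0
```

```bash
python3 -c "
from h import *
p,d=snap('scene','s2');s=sense();print(s['ee_pos'],s['ft_force'],project('scene',s['ee_pos']))
W=wmap('scene',d); cv2.imwrite('pics/s2c.png',cv2.resize(p[110:290,270:450,::-1],None,fx=4,fy=3,interpolation=2))
z=W[...,2]
u=int(project('scene',s['ee_pos'])[0])
for v in range(190,245,3): print(v,[tuple(np.round(W[v,u+k]*1000).astype(int).tolist()) for k in (-6,0,6)])
"
```

```text
[0.49082485 0.01501531 0.01623116] [-0.03428998  0.24805746  0.46153055] (np.float64(343.642107980793), np.float64(242.0964918629786))
190 [(524, 34, 185), (516, 43, 187), (505, 49, 185)]
193 [(518, 26, 171), (502, 26, 164), (486, 26, 157)]
196 [(518, 26, 164), (505, 30, 160), (485, 25, 148)]
199 [(518, 26, 156), (509, 35, 157), (487, 27, 142)]
202 [(517, 24, 146), (509, 35, 149), (485, 26, 133)]
205 [(518, 26, 140), (506, 31, 137), (485, 26, 125)]
208 [(506, 10, 117), (508, 33, 132), (487, 28, 119)]
211 [(504, 8, 107), (1113, 789, 864), (485, 25, 108)]
214 [(510, 15, 106), (504, 29, 111), (485, 26, 100)]
217 [(517, 25, 107), (501, 25, 99), (486, 27, 94)]
220 [(520, 28, 102), (503, 27, 93), (485, 26, 84)]
223 [(453, -57, 8), (500, 23, 81), (486, 28, 77)]
226 [(459, -50, 7), (500, 24, 74), (487, 28, 70)]
229 [(460, -48, -1), (500, 24, 65), (488, 30, 62)]
232 [(466, -41, -2), (495, 17, 49), (454, -12, 10)]
235 [(474, -30, -1), (462, -23, -2), (456, -9, 4)]
238 [(485, -17, 4), (470, -14, -2), (462, -1, 3)]
241 [(488, -13, 0), (478, -3, 0), (466, 4, -1)]
244 [(496, -3, 1), (484, 4, -1), (474, 14, 1)]
```

View pics/s2c.png

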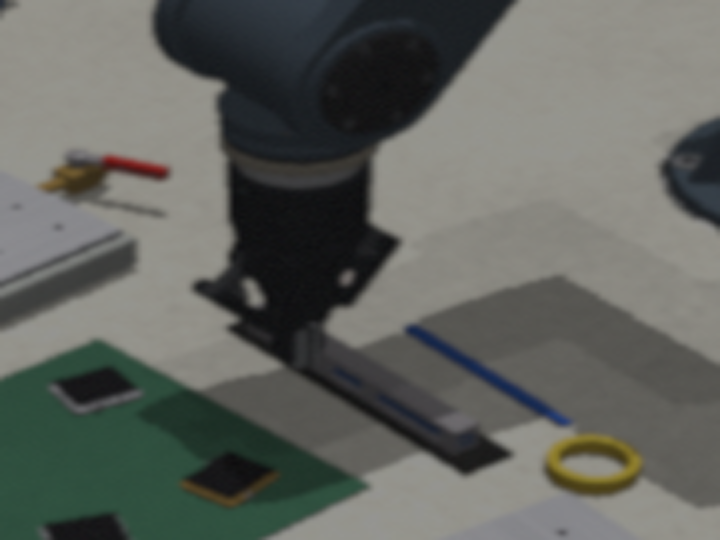

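Request:
{"op": "move_arm", "data": {"moves": [[[8, 0, 0], 0], [[14, 0, 0], 0], [[18, 0, 0], 0], [[18, 0, 0], 0], [[18, 0, 0], 0]]}}

```text
time: 6.4
ee_pos: [0.4903, 0.015, -0.0027]
ee_rot: [0.503, 0.497, -0.503, 0.497]
ft_force: [0.3, 0.2, -0.8]
width: -0.0001
```

Request:
{"op": "move_arm", "data": {"moves": [[[4, 0, 0], 0], [[7, 0, 0], 0], [[9, 0, 0], 0], [[10, 0, 0], 0], [[10, 0, 0], 0]]}}

```text
time: 7.02
ee_pos: [0.4902, 0.015, -0.0127]
ee_rot: [-0.503, -0.497, 0.503, -0.497]
ft_force: [-0.0, -0.1, -1.0]
width: 0.0003
```

Request:
{"op": "move_arm", "data": {"moves": [[[2, 0, 0], 0], [[4, 0, 0], 0], [[6, 0, 0], 0], [[6, 0, 0], 0]]}}

```text
time: 7.52
ee_pos: [0.4901, 0.015, -0.0189]
ee_rot: [-0.503, -0.497, 0.503, -0.497]
ft_force: [-0.3, -0.1, -0.7]
width: -0.0
```

```bash
python3 -c "
from h import *
p,d=snap('scene','s3');s=sense();print(s['ee_pos'],s['ft_force'],project('scene',s['ee_pos']))
W=wmap('scene',d); cv2.imwrite('pics/s3c.png',cv2.resize(p[150:290,290:430,::-1],None,fx=5,fy=4,interpolation=2))
"
```

```text
[ 0.49015158  0.01503619 -0.01880505] [ 0.22385846 -0.10509134  0.3433295 ] (np.float64(343.8135741488329), np.float64(253.52474512517776))
```

View pics/s3c.png

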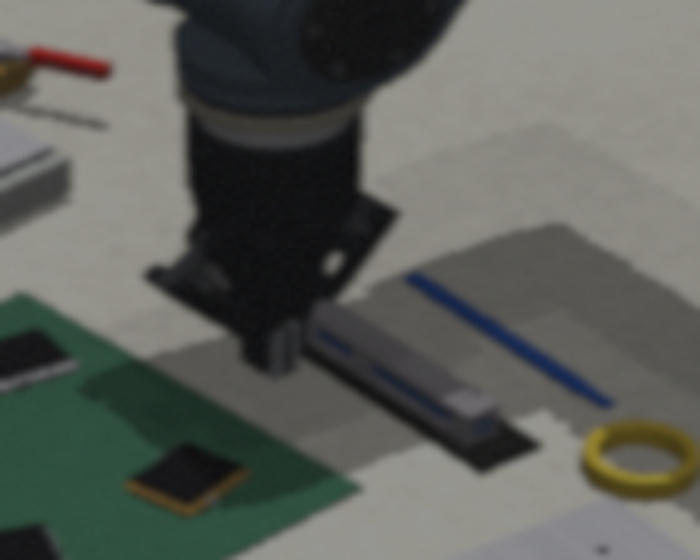

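Request:
{"op": "move_arm", "data": {"moves": [[[2, 0, 0], 0], [[4, 0, 0], 0], [[6, 0, 0], 0], [[6, 0, 0], 0]]}}

```text
time: 8.07
ee_pos: [0.4901, 0.015, -0.0249]
ee_rot: [-0.503, -0.497, 0.503, -0.497]
ft_force: [-0.2, 0.0, -0.1]
width: -0.0004
```

Request:
{"op": "move_arm", "data": {"moves": [[[2, 0, 0], 0], [[4, 0, 0], 0], [[4, 0, 0], 0]]}}

```text
time: 8.45
ee_pos: [0.4901, 0.015, -0.0289]
ee_rot: [-0.503, -0.497, 0.503, -0.497]
ft_force: [-0.1, -0.1, -0.3]
width: 0.0
```

Request:
{"op": "move_arm", "data": {"moves": [[[2, 0, 0], 0], [[4, 0, 0], 0], [[4, 0, 0], 0]]}}

```text
time: 8.82
ee_pos: [0.4901, 0.015, -0.0329]
ee_rot: [-0.503, -0.497, 0.503, -0.497]
ft_force: [-0.8, 0.5, 0.8]
width: -0.0
```

Request:
{"op": "move_arm", "data": {"moves": [[[2, 0, 0], 0], [[2, 0, 0], 0], [[2, 0, 0], 0]]}}

```text
time: 9.2
ee_pos: [0.4902, 0.015, -0.0347]
ee_rot: [0.503, 0.497, -0.503, 0.497]
ft_force: [0.0, 0.0, 0.4]
width: 0.0001
```

Request:
{"op": "move_arm", "data": {"moves": [[[1.5, 0, 0], 0], [[1.5, 0, 0], 0], [[1.5, 0, 0], 0]]}}

```text
time: 9.57
ee_pos: [0.4903, 0.015, -0.0359]
ee_rot: [0.503, 0.497, -0.503, 0.497]
ft_force: [-0.9, -0.5, 5.0]
width: -0.0001
```

Request:
{"op": "move_arm", "data": {"moves": [[[-30, 0, 0], 0], [[-70, 0, 0], 0], [[-70, -25, 0], 0], [[-70, -42, 0], 0], [[-70, -42, 0], 0], [[-70, -42, 0], 0]], "jaw": 0.5}}

```text
time: 10.32
ee_pos: [0.4491, 0.0155, 0.0339]
ee_rot: [0.503, 0.497, -0.503, 0.497]
ft_force: [0.9, -0.1, -0.0]
width: 0.0427
```

```bash
python3 plan.py 0.448,0.0148,-0.0255,-0.8
```

```text
tcp [0.4491 0.0155 0.0339] axes x [ 8.e-04 -0.e+00 -1.e+00] y [ 1.    -0.013  0.001] jaw -0.74 j [-0.07  0.43  2.03  0.    0.68 -0.06] F [ 0.9 -0.1 -0. ] w 0.0427 t 10.325
0.448,0.0148,-0.0255,-0.8 [59.4 -1.1  0.7] 0.001
```

Request:
{"op": "move_arm", "data": {"moves": [[[15, 0, 0.7], 0], [[30, -0.5, 0.7], 0], [[42, -0.5, 0.7], 0], [[52, -0.5, 0.7], 0], [[59.5, -0.5, 0.7], 0], [[59.5, -0.5, 0.7], 0], [[59.5, -0.5, 0.7], 0]]}}

```text
time: 11.2
ee_pos: [0.4479, 0.0149, -0.0255]
ee_rot: [0.503, 0.497, -0.503, 0.497]
ft_force: [0.2, -0.1, -0.3]
width: 0.0427
```

Request:
{"op": "move_arm", "data": {"moves": [[[0, 0, 0], 0], [[0, 0, 0], 0], [[0, 0, 0], 0], [[0, 0, 0], 0], [[0, 0, 0], 0], [[0, 0, 0], 0]], "jaw": 1}}

```text
time: 11.95
ee_pos: [0.448, 0.0149, -0.0252]
ee_rot: [0.503, 0.497, -0.503, 0.497]
ft_force: [-1.5, 0.2, 5.6]
width: 0.0168
```

Request:
{"op": "move_arm", "data": {"moves": [[[-10, 0, 0], 0], [[-40, 0, 0], 0], [[-95, 0, 0], 0], [[-100, 0, 0], 0], [[-100, 0, 0], 0]]}}

```text
time: 12.58
ee_pos: [0.4475, 0.0149, 0.0744]
ee_rot: [0.503, 0.497, -0.503, 0.497]
ft_force: [-0.7, -0.3, -1.7]
width: 0.0166
```

```bash
python3 plan.py 0.551,0.303,0.075,-4.3; python3 -c "
from h import *
snap('scene','s4')"
```

```text
tcp [0.4475 0.0149 0.0744] axes x [ 5.e-04 -0.e+00 -1.e+00] y [ 1.    -0.013  0.001] jaw -0.74 j [-0.07  0.35  2.01 -0.    0.78 -0.06] F [-0.7 -0.3 -1.7] w 0.0166 t 12.575
0.551,0.303,0.075,-4.3 [  -0.6   99.7 -289.4] 0.062
```

View pics/s4.png

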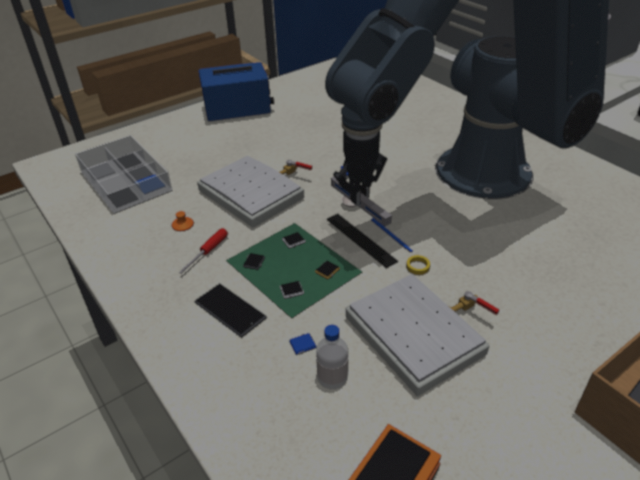

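Request:
{"op": "move_arm", "data": {"moves": [[[0, 50, -40], 0.02], [[0, 99.5, -95], 0.06], [[0, 99.5, -150], 0.062], [[0, 99.5, -205], 0.062], [[0, 99.5, -255], 0.062], [[0, 99.5, -289], 0.062], [[0, 99.5, -289], 0.062], [[0, 99.5, -289], 0.062], [[0, 99.5, -289], 0.062]]}}

```text
time: 13.75
ee_pos: [0.5508, 0.3014, 0.0737]
ee_rot: [-0.518, -0.481, 0.519, -0.481]
ft_force: [0.3, -0.4, -2.2]
width: 0.0165
```

```bash
python3 plan.py 0.551,0.3025,0.016,-4.2
```

```text
tcp [0.5508 0.3014 0.0737] axes x [-1.1e-03 -6.0e-04 -1.0e+00] y [ 0.997 -0.076 -0.001] jaw -4.36 j [ 0.43  0.63  1.54 -0.    0.98  0.5 ] F [ 0.3 -0.4 -2.2] w 0.0165 t 13.75
0.551,0.3025,0.016,-4.2 [57.7  0.1 -1.1] -0.0028
```

Request:
{"op": "move_arm", "data": {"moves": [[[20, 0, -1], 0], [[38, 0, -1], 0], [[50, 0, -1], 0], [[57, 0, -1], 0], [[57.5, 0, -1], 0], [[57.5, 0, -1], 0]]}}

```text
time: 14.5
ee_pos: [0.5513, 0.3037, 0.0172]
ee_rot: [0.519, 0.481, -0.518, 0.481]
ft_force: [-0.2, -0.1, -1.6]
width: 0.0163
```

Request:
{"op": "move_arm", "data": {"moves": [[[1, 0, 0], 0], [[1.5, 0, 0], 0], [[1.5, 0, 0], 0], [[1.5, 0, 0], 0]]}}

```text
time: 15.0
ee_pos: [0.5511, 0.3036, 0.0154]
ee_rot: [0.518, 0.481, -0.518, 0.481]
ft_force: [-0.8, -0.8, -1.9]
width: 0.0163
```

Request:
{"op": "move_arm", "data": {"moves": [[[1, 0, 0], 0], [[1, 0, 0], 0], [[1, 0, 0], 0]]}}

```text
time: 15.38
ee_pos: [0.551, 0.3036, 0.0143]
ee_rot: [-0.518, -0.481, 0.518, -0.481]
ft_force: [-0.3, -0.4, -1.6]
width: 0.0166
```

Request:
{"op": "move_arm", "data": {"moves": [[[0.8, 0, 0], 0], [[0.8, 0, 0], 0], [[0.8, 0, 0], 0]]}}

```text
time: 15.75
ee_pos: [0.5511, 0.3036, 0.0138]
ee_rot: [0.518, 0.481, -0.518, 0.481]
ft_force: [-2.6, -1.5, 5.2]
width: 0.0164
```

Request:
{"op": "move_arm", "data": {"moves": [[[0, 0, 0], 0], [[0, 0, 0], 0], [[0, 0, 0], 0], [[0, 0, 0], 0], [[-20, 0, 0], 0], [[-70, 0, 0], 0], [[-70, 0, 0], 0], [[-70, 0, 0], 0]], "jaw": 0.5}}

```text
time: 16.75
ee_pos: [0.551, 0.3036, 0.0841]
ee_rot: [0.519, 0.481, -0.518, 0.481]
ft_force: [0.9, -0.8, -0.2]
width: 0.0428
```

```bash
python3 - <<'E'
exec(open("m.py").read().split("hsv=")[0].split("for nm")[0])
p,d=snap("scene","s5"); W=wmap("scene",d); x,y,z=W[...,0],W[...,1],W[...,2]
m=(z>.060)&(z<.072)&(abs(x-.55)<.06)&(abs(y-.303)<.13)
print("bar",rect(m))
p,d=snap("top","t5"); W=wmap("top",d); x,y,z=W[...,0],W[...,1],W[...,2]
m=(z>.058)&(z<.074)&(abs(x-.55)<.06)&(abs(y-.303)<.13)
print("bar top",rect(m))
cv2.imwrite("pics/s5c.png",cv2.resize(cv2.imread("pics/s5.png")[180:420,300:540],None,fx=2.5,fy=2.5))
E
python3 plan.py 0.551,0.304,0.0837,-4.2
```

```text
depth zero frac 0.0039680989583333335
table z 0.00020427022767388614
bar (array([550.1, 304.4]), array([193.4,  23. ]), 85.7, 897, np.float64(65.9))
bar top (array([550.2, 267.7]), array([119.5,  18.2]), 85.6, 568, np.float64(66.9))
tcp [0.5505 0.3033 0.0829] axes x [-1.2e-03 -6.0e-04 -1.0e+00] y [ 0.997 -0.075 -0.001] jaw -4.3 j [ 0.43  0.62  1.53 -0.    1.    0.5 ] F [0.3 0.1 0.2] w 0.0428 t 16.85
0.551,0.304,0.0837,-4.2 [-0.8  0.4 -0.7] -0.0017
```

View pics/s5c.png

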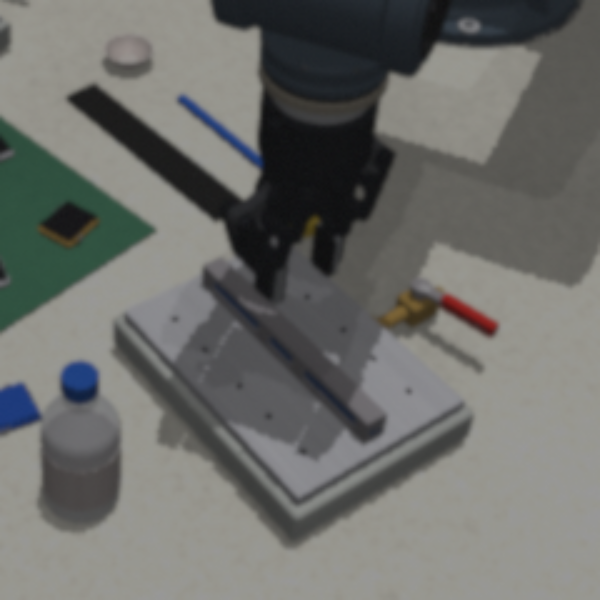

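Request:
{"op": "move_arm", "data": {"moves": [[[0, 0, -40], 0], [[0, 0, -80], 0], [[0, 0, -80], 0], [[20, 0, -80], 0], [[40, 0, -80], 0], [[48, 0, -80], 0], [[48, 0, -80], 0], [[48, 0, -80], 0]], "jaw": 1}}

```text
time: 17.85
ee_pos: [0.5574, 0.3834, 0.036]
ee_rot: [0.519, 0.481, -0.518, 0.481]
ft_force: [-0.4, -0.1, 0.4]
width: 0.0002
```

Request:
{"op": "move_arm", "data": {"moves": [[[1, 0, 0], 0], [[2, 0, 0], 0], [[2, 0, 0], 0], [[2, 0, 0], 0]]}}

```text
time: 18.35
ee_pos: [0.557, 0.3834, 0.0336]
ee_rot: [0.518, 0.481, -0.518, 0.481]
ft_force: [0.6, -0.2, 0.3]
width: 0.0002
```

Request:
{"op": "move_arm", "data": {"moves": [[[1, 0, 0], 0], [[1.5, 0, 0], 0], [[1.5, 0, 0], 0]]}}

```text
time: 18.73
ee_pos: [0.557, 0.3833, 0.0319]
ee_rot: [-0.518, -0.481, 0.518, -0.481]
ft_force: [0.1, -0.6, 0.2]
width: 0.0001
```

Request:
{"op": "move_arm", "data": {"moves": [[[1, 0, 0], 0], [[1, 0, 0], 0], [[1, 0, 0], 0]]}}

```text
time: 19.1
ee_pos: [0.5571, 0.3834, 0.0311]
ee_rot: [0.518, 0.481, -0.518, 0.481]
ft_force: [-0.6, 0.3, 1.5]
width: -0.0002
```

Request:
{"op": "move_arm", "data": {"moves": [[[0.8, 0, 0], 0], [[0.8, 0, 0], 0], [[0.8, 0, 0], 0]]}}

```text
time: 19.48
ee_pos: [0.5572, 0.3834, 0.0311]
ee_rot: [0.519, 0.481, -0.518, 0.481]
ft_force: [-2.1, -1.4, 10.0]
width: 0.0
```

```bash
cat > bar.py <<'E'
from h import *
import sys
p,d=snap("scene",sys.argv[1]); W=wmap("scene",d); c=np.array([.5505,.304]); a=-.073
q=(W[...,:2]-c)@np.array([[np.cos(a),-np.sin(a)],[np.sin(a),np.cos(a)]]); z=W[...,2]
for t in np.arange(-.09,.091,.015):
    m=(abs(q[...,1]-t)<.006)&(abs(q[...,0])<.006)&(z<.09)&(z>.05); print(round(t,3),m.sum(),round(float(np.median(z[m])*1000),1) if m.any() else None)
E
python3 bar.py s6
```

```text
-0.09 27 66.1
-0.075 32 65.7
-0.06 33 66.2
-0.045 39 66.6
-0.03 31 65.9
-0.015 29 65.9
0.0 37 65.9
0.015 5 66.6
0.03 4 58.4
0.045 8 55.0
0.06 14 65.3
0.075 4 53.8
0.09 84 69.2
```

Request:
{"op": "move_arm", "data": {"moves": [[[-3, 0, 0], 0], [[-10, 0, 0], 0], [[-20, 0, 60], 0], [[-20, 0, 115], 0], [[-20, 0, 160], 0], [[-20, 0, 160], 0], [[-8, 0, 160], 0], [[-4, 0, 160], 0], [[-4, 0, 160], 0], [[-4, 0, 160], 0]]}}

```text
time: 20.78
ee_pos: [0.5451, 0.2243, 0.0342]
ee_rot: [0.518, 0.481, -0.518, 0.481]
ft_force: [-0.1, 0.8, 0.8]
width: -0.0
```

Request:
{"op": "move_arm", "data": {"moves": [[[1, 0, 0], 0], [[2, 0, 0], 0], [[2, 0, 0], 0], [[2, 0, 0], 0]]}}

```text
time: 21.28
ee_pos: [0.5451, 0.2238, 0.0322]
ee_rot: [0.518, 0.481, -0.518, 0.481]
ft_force: [-0.7, -0.6, 0.6]
width: -0.0001
```

Request:
{"op": "move_arm", "data": {"moves": [[[1, 0, 0], 0], [[1, 0, 0], 0], [[1, 0, 0], 0]]}}

```text
time: 21.65
ee_pos: [0.545, 0.2238, 0.0312]
ee_rot: [-0.518, -0.481, 0.518, -0.481]
ft_force: [0.3, -0.2, -0.9]
width: 0.0001
```

Request:
{"op": "move_arm", "data": {"moves": [[[1, 0, 0], 0], [[1, 0, 0], 0], [[1, 0, 0], 0]]}}

```text
time: 22.02
ee_pos: [0.5451, 0.2238, 0.0311]
ee_rot: [0.518, 0.481, -0.518, 0.481]
ft_force: [-2.8, -1.2, 10.8]
width: 0.0002
```

```bash
python3 bar.py s7
```

```text
-0.09 0 None
-0.075 35 74.4
-0.06 29 66.1
-0.045 32 66.4
-0.03 33 65.8
-0.015 33 65.9
0.0 37 65.9
0.015 35 66.6
0.03 37 65.7
0.045 35 65.9
0.06 37 66.2
0.075 37 66.4
0.09 60 64.9
```

Request:
{"op": "move_arm", "data": {"moves": [[[-5, 0, 0], 0], [[-45, 0, 0], 0], [[-45, 0, -50], 0], [[-45, 0, -80], 0], [[-45, 0, -80], 0], [[-45, 0, -80], 0]], "jaw": 0.5}}

```text
time: 22.82
ee_pos: [0.5508, 0.3029, 0.075]
ee_rot: [-0.518, -0.481, 0.519, -0.481]
ft_force: [0.4, -1.0, 0.0]
width: 0.0425
```

```bash
python3 - <<'E'
exec(open("m.py").read().split("hsv=")[0].split("for nm")[0])
p,d=snap("scene","s8"); W=wmap("scene",d); x,y,z=W[...,0],W[...,1],W[...,2]
m=(z>.060)&(z<.072)&(abs(x-.55)<.06)&(abs(y-.303)<.13)
print("bar",rect(m))
E
python3 plan.py 0.551,0.3036,0.0142,-4.2
```

```text
depth zero frac 0.0039680989583333335
table z 0.00020427022767388614
bar (array([551.1, 304.4]), array([192.4,  21.1]), 85.7, 861, np.float64(65.9))
tcp [0.5509 0.3027 0.0751] axes x [-5.e-04 -3.e-04 -1.e+00] y [ 0.997 -0.075 -0.   ] jaw -4.33 j [ 0.43  0.63  1.53 -0.    0.98  0.5 ] F [ 0.4  0.1 -0.3] w 0.0428 t 22.875
0.551,0.3036,0.0142,-4.2 [60.9  0.  -0.9] -0.0023
```

Request:
{"op": "move_arm", "data": {"moves": [[[20, 0, -0.9], 0], [[38, 0, -0.9], 0], [[50, 0, -0.9], 0], [[58, 0, -0.9], 0], [[60.5, 0, -0.9], 0], [[60.5, 0, -0.9], 0], [[60.5, 0, -0.9], 0]]}}

```text
time: 23.75
ee_pos: [0.5514, 0.3046, 0.0152]
ee_rot: [0.519, 0.481, -0.518, 0.481]
ft_force: [0.2, 0.0, -0.1]
width: 0.043
```

Request:
{"op": "move_arm", "data": {"moves": [[[0, 0, 0], 0], [[0, 0, 0], 0], [[0, 0, 0], 0], [[0, 0, 0], 0], [[0, 0, 0], 0], [[0, 0, 0], 0]], "jaw": 1}}

```text
time: 24.5
ee_pos: [0.5514, 0.3046, 0.0152]
ee_rot: [0.519, 0.481, -0.518, 0.481]
ft_force: [-0.3, -0.9, 4.8]
width: 0.0166
```

Request:
{"op": "move_arm", "data": {"moves": [[[-10, 0, 0], 0], [[-35, 0, 0], 0], [[-60, 0, 0], 0], [[-60, 0, 0], 0], [[-60, 0, 0], 0]]}}

```text
time: 25.12
ee_pos: [0.5505, 0.3042, 0.0737]
ee_rot: [-0.518, -0.481, 0.519, -0.481]
ft_force: [-0.1, -0.4, -2.1]
width: 0.0164
```

```bash
python3 plan.py 0.448,0.0150,0.0745,-0.5
```

```text
tcp [0.5505 0.3042 0.0737] axes x [-1.2e-03 -6.0e-04 -1.0e+00] y [ 0.997 -0.075 -0.001] jaw -4.3 j [ 0.43  0.63  1.53 -0.    0.98  0.51] F [-0.1 -0.4 -2.1] w 0.0164 t 25.125
0.448,0.0150,0.0745,-0.5 [ -0.5 -80.6 296.1] -0.0662
```

```bash
python3 - <<'E'
exec(open("m.py").read().split("hsv=")[0].split("for nm")[0])
p,d=snap("scene","s9"); W=wmap("scene",d); x,y,z=W[...,0],W[...,1],W[...,2]
m=(p.max(2)<60)&(z>-.002)&(z<.012)&(abs(x-.445)<.04)&(abs(y-.015)<.14)
n,L,st,_=cv2.connectedComponentsWithStats(m.astype(np.uint8));k=1+np.argmax(st[1:,4])
print("pad",rect(L==k))
E
```

```text
depth zero frac 0.0039680989583333335
table z 0.00020427022767388614
pad (array([446. ,  19.3]), array([216.5,  36.6]), 88.5, 806, np.float64(5.0))
```

Request:
{"op": "move_arm", "data": {"moves": [[[0, -5, 55], 0], [[0, -25, 110], -0.02], [[0, -55, 170], -0.05], [[0, -81.5, 225], -0.06], [[0, -81.5, 275], -0.06], [[0, -81.5, 293], -0.06], [[0, -81.5, 293], -0.06], [[0, -81.5, 293], -0.06], [[0, -81.5, 293], -0.06]]}}

```text
time: 26.3
ee_pos: [0.4478, 0.0192, 0.0744]
ee_rot: [-0.503, -0.497, 0.504, -0.496]
ft_force: [0.1, 1.1, -1.9]
width: 0.0163
```

```bash
python3 plan.py 0.447,0.018,-0.0225,-0.9
```

```text
tcp [0.4478 0.0192 0.0744] axes x [-5.e-04  1.e-04 -1.e+00] y [ 1.    -0.014 -0.   ] jaw -0.79 j [-0.06  0.35  2.01  0.    0.78 -0.05] F [ 0.1  1.1 -1.9] w 0.0163 t 26.3
0.447,0.018,-0.0225,-0.9 [96.9 -0.7  1.2] 0.002
```

Request:
{"op": "move_arm", "data": {"moves": [[[40, -0.7, 1], 0], [[70, -0.7, 1], 0], [[85, -0.7, 1], 0], [[93, -0.7, 1], 0], [[97, -0.7, 1], 0], [[97, -0.7, 1], 0], [[97, -0.7, 1], 0]]}}

```text
time: 27.18
ee_pos: [0.4476, 0.0174, -0.0218]
ee_rot: [0.504, 0.496, -0.504, 0.496]
ft_force: [1.0, 0.3, -0.7]
width: 0.0165
```

Request:
{"op": "move_arm", "data": {"moves": [[[0.7, 0, 0], 0], [[1, 0, 0], 0], [[1, 0, 0], 0]]}}

```text
time: 27.55
ee_pos: [0.4472, 0.0174, -0.0233]
ee_rot: [0.504, 0.496, -0.504, 0.496]
ft_force: [-0.6, -0.0, -2.6]
width: 0.016
```

Request:
{"op": "move_arm", "data": {"moves": [[[0.8, 0, 0], 0], [[0.8, 0, 0], 0], [[0.8, 0, 0], 0]]}}

```text
time: 27.92
ee_pos: [0.4473, 0.0174, -0.0238]
ee_rot: [0.504, 0.496, -0.504, 0.496]
ft_force: [-1.4, -0.1, 5.7]
width: 0.0166
```

Request:
{"op": "move_arm", "data": {"moves": [[[0, 0, 0], 0], [[0, 0, 0], 0], [[0, 0, 0], 0], [[0, 0, 0], 0], [[-25, 0, 0], 0], [[-80, 0, 0], 0], [[-110, -80, 0], 0], [[-110, -150, 0], 0], [[-110, -150, 0], 0], [[-110, -150, 0], 0]], "jaw": 0.5}}

```text
time: 29.18
ee_pos: [0.2959, 0.0197, 0.0861]
ee_rot: [0.504, 0.496, -0.504, 0.496]
ft_force: [0.4, -0.6, 1.0]
width: 0.0431
```

```bash
cat > w.py <<'E'
exec(open("m.py").read().split("hsv=")[0].split("for nm")[0])
import sys
p,d=snap("top",sys.argv[1]); W=wmap("top",d); x,y,z=W[...,0],W[...,1],W[...,2]
m=(z>.018)&(z<.036)&(abs(x-.445)<.025)&(abs(y-.02)<.12)
if m.any(): print("edge",rect(m))
p2,d2=snap("scene",sys.argv[1]+"s")
for nm,dd in(("top",d),("scene",d2)):
  W=wmap(nm,dd); x,y,z=W[...,0],W[...,1],W[...,2]
  for t,mm in(("mat",(z>.008)&(z<.03)&(abs(x-.62)<.12)&(abs(y)<.15)),("plate",(z>.0505)&(z<.07)&(abs(x-.55)<.09)&(abs(y-.303)<.115))):
    n,L,st,_=cv2.connectedComponentsWithStats(mm.astype(np.uint8))
    for i in range(1,n):
      if st[i,4]>100 and st[i,4]<1500: print(nm,t,rect(L==i))
E
python3 w.py t10; python3 plan.py
```

```text
depth zero frac 0.0039680989583333335
table z 0.00020427022767388614
edge (array([449.2,  16.6]), array([189.4,  18.1]), 89.1, 818, np.float64(28.1))
top mat (array([682.7, -67. ]), array([43.8, 39.2]), 37.9, 346, np.float64(12.7))
top mat (array([666.9,  57.7]), array([40.7, 43.9]), 68.3, 347, np.float64(13.0))
top mat (array([571.4,  55.5]), array([44.6, 39.2]), 16.5, 358, np.float64(12.6))
top mat (array([571.4, -71.9]), array([38.5, 44.3]), 85.3, 358, np.float64(12.8))
scene mat (array([570.2, -69.3]), array([40., 45.]), 86.7, 194, np.float64(11.8))
scene mat (array([680.9, -64.1]), array([45.2, 39. ]), 40.5, 222, np.float64(11.5))
scene mat (array([571.2,  58.1]), array([45.4, 39.4]), 16.7, 245, np.float64(11.7))
scene mat (array([666.3,  60.8]), array([40.9, 43.2]), 69.0, 265, np.float64(11.6))
tcp [0.2982 0.0196 0.0862] axes x [ 1.5e-03 -1.0e-04 -1.0e+00] y [ 1.    -0.015  0.001] jaw -0.86 j [-0.09  0.08  2.35 -0.    0.71 -0.08] F [-0.2 -0.4 -0.4] w 0.0428 t 29.275
```

View pics/t10s.png

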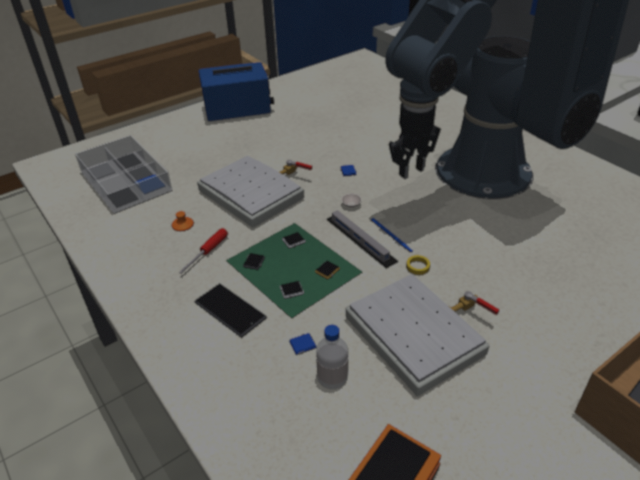

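```bash
python3 plan.py 0.5709,0.0568,0.06,106.5
```

```text
tcp [0.2982 0.0196 0.0862] axes x [ 1.5e-03 -1.0e-04 -1.0e+00] y [ 1.    -0.015  0.001] jaw -0.86 j [-0.09  0.08  2.35 -0.    0.71 -0.08] F [-0.2 -0.4 -0.4] w 0.0428 t 29.275
0.5709,0.0568,0.06,106.5 [ 26.6 272.1 -41.4] 1.2677
```

Request:
{"op": "move_arm", "data": {"moves": [[[0, 60, -41], 0.18], [[0, 120, -41], 0.36], [[0, 180, -41], 0.54], [[5, 240, -41], 0.72], [[10, 272, -41], 0.9], [[20, 272, -41], 1.08], [[27, 272, -41], 1.268], [[27, 272, -41], 1.268], [[27, 272, -41], 1.268], [[27, 272, -41], 1.268], [[27, 272, -41], 1.268]], "jaw": 0.3}}

```text
time: 30.65
ee_pos: [0.5699, 0.0566, 0.0591]
ee_rot: [0.7, 0.102, -0.7, 0.102]
ft_force: [0.5, 0.7, -1.0]
width: 0.0597
```

```bash
python3 plan.py 0.5709,0.0568,-0.03,106.5
```

```text
tcp [0.5699 0.0566 0.0591] axes x [ 4.e-04  0.e+00 -1.e+00] y [ 0.285 -0.959  0.   ] jaw -73.44 j [0.02 0.56 1.7  0.   0.88 1.3 ] F [ 0.5  0.7 -1. ] w 0.0597 t 30.65
0.5709,0.0568,-0.03,106.5 [89.1  0.1 -1. ] 0.001
```

Request:
{"op": "move_arm", "data": {"moves": [[[40, 0, -0.6], 0], [[62, 0, -0.6], 0], [[76, 0, -0.6], 0], [[84, 0, -0.6], 0], [[89, 0, -0.6], 0], [[89, 0, -0.6], 0], [[89, 0, -0.6], 0]]}}

```text
time: 31.52
ee_pos: [0.5707, 0.0568, -0.0296]
ee_rot: [0.7, 0.101, -0.699, 0.101]
ft_force: [-0.3, -0.2, -0.0]
width: 0.06
```

Request:
{"op": "move_arm", "data": {"moves": [[[0, 0, 0], 0], [[0, 0, 0], 0], [[0, 0, 0], 0], [[0, 0, 0], 0], [[0, 0, 0], 0], [[0, 0, 0], 0]], "jaw": 1}}

```text
time: 32.28
ee_pos: [0.5707, 0.0567, -0.0294]
ee_rot: [0.7, 0.101, -0.7, 0.101]
ft_force: [-2.1, -0.6, 6.8]
width: 0.0354
```

Request:
{"op": "move_arm", "data": {"moves": [[[-10, 0, 0], 0], [[-50, 0, 0], 0], [[-100, 0, 0], 0], [[-100, 0, 0], 0], [[-100, 0, 0], 0]]}}

```text
time: 32.9
ee_pos: [0.57, 0.0567, 0.0697]
ee_rot: [-0.7, -0.101, 0.7, -0.101]
ft_force: [-0.6, 0.3, -0.6]
width: 0.0358
```

```bash
python3 plan.py 0.5892,0.3448,0.07,85.8
```

```text
tcp [0.57   0.0567 0.0697] axes x [-3.e-04  0.e+00 -1.e+00] y [ 0.284 -0.959 -0.   ] jaw -73.51 j [0.02 0.55 1.7  0.   0.9  1.3 ] F [-0.6  0.3 -0.6] w 0.0358 t 32.9
0.5892,0.3448,0.07,85.8 [  -0.3 -270.8 -100.2] 0.3611
```

Request:
{"op": "move_arm", "data": {"moves": [[[0, -58, -20], 0.08], [[0, -115, -42], 0.16], [[0, -172, -63], 0.24], [[0, -225, -83], 0.32], [[0, -271, -100], 0.361], [[0, -271, -100], 0.361], [[0, -271, -100], 0.361], [[0, -271, -100], 0.361], [[0, -271, -100], 0.361]]}}

```text
time: 34.02
ee_pos: [0.5895, 0.344, 0.0698]
ee_rot: [-0.707, 0.026, 0.707, 0.026]
ft_force: [0.1, 0.0, -0.7]
width: 0.0359
```

```bash
python3 plan.py 0.5892,0.3448,0.0145,85.8
```

```text
tcp [0.5895 0.344  0.0698] axes x [-3.e-04 -2.e-04 -1.e+00] y [-0.074 -0.997  0.   ] jaw -94.26 j [ 0.46  0.72  1.37 -0.    1.05  2.11] F [ 0.1  0.  -0.7] w 0.0359 t 34.025
0.5892,0.3448,0.0145,85.8 [55.3 -0.8  0.3] -0.001
```

Request:
{"op": "move_arm", "data": {"moves": [[[25, -0.5, 0], 0], [[42, -0.5, 0], 0], [[52, -0.5, 0], 0], [[56, -0.5, 0], 0], [[56, -0.5, 0], 0], [[56, -0.5, 0], 0]]}}

```text
time: 34.78
ee_pos: [0.5897, 0.3457, 0.0145]
ee_rot: [0.707, -0.026, -0.706, -0.026]
ft_force: [0.1, -0.7, -1.1]
width: 0.0357
```

Request:
{"op": "move_arm", "data": {"moves": [[[1, 0, 0], 0], [[1, 0, 0], 0], [[1, 0, 0], 0]]}}

```text
time: 35.15
ee_pos: [0.5894, 0.3455, 0.013]
ee_rot: [0.707, -0.026, -0.707, -0.026]
ft_force: [-0.4, 0.3, 0.2]
width: 0.0356
```

Request:
{"op": "move_arm", "data": {"moves": [[[0.8, 0, 0], 0], [[0.8, 0, 0], 0], [[0.8, 0, 0], 0]]}}

```text
time: 35.52
ee_pos: [0.5894, 0.3455, 0.0126]
ee_rot: [0.707, -0.026, -0.707, -0.026]
ft_force: [-1.9, -0.7, 5.6]
width: 0.0356
```

Request:
{"op": "move_arm", "data": {"moves": [[[0, 0, 0], 0], [[0, 0, 0], 0], [[0, 0, 0], 0], [[0, 0, 0], 0], [[-20, 0, 0], 0], [[-60, 0, 0], 0], [[-60, 0, 0], 0], [[-60, 0, 0], 0]], "jaw": 0.3}}

```text
time: 36.52
ee_pos: [0.5893, 0.3454, 0.0726]
ee_rot: [0.707, -0.026, -0.707, -0.026]
ft_force: [0.2, 0.0, -0.9]
width: 0.0599
```

```bash
python3 w.py t11;  python3 plan.py 0.6668,0.0593,0.06,68.5
```

```text
depth zero frac 0.0039680989583333335
table z 0.00020427022767388614
edge (array([449.1,  16.6]), array([189.4,  18.1]), 89.1, 825, np.float64(28.2))
top mat (array([682.2, -66.6]), array([43.6, 40.4]), 37.7, 339, np.float64(12.9))
top mat (array([667.,  58.]), array([39.8, 44. ]), 71.7, 346, np.float64(12.9))
top mat (array([571.3, -71.9]), array([38.8, 43.4]), 84.7, 356, np.float64(13.0))
top plate (array([582. , 344.9]), array([37.8, 28.2]), 85.6, 234, np.float64(54.9))
scene mat (array([570.7, -69.1]), array([39.7, 46.2]), 85.7, 194, np.float64(11.8))
scene mat (array([681.2, -64.3]), array([45.9, 37.4]), 37.5, 229, np.float64(11.6))
scene mat (array([665.7,  59.9]), array([38.7, 42.4]), 71.4, 264, np.float64(11.8))
scene plate (array([589.1, 348.4]), array([40.6, 43.8]), 85.1, 382, np.float64(54.1))
tcp [0.5889 0.3452 0.0715] axes x [-1.1e-03 -5.0e-04 -1.0e+00] y [-0.073 -0.997  0.001] jaw -94.2 j [0.46 0.72 1.37 0.   1.05 2.11] F [ 0.1 -0.3 -0. ] w 0.0595 t 36.625
0.6668,0.0593,0.06,68.5 [ 11.6 279.5 -98.6] 0.302
```

View pics/t11s.png

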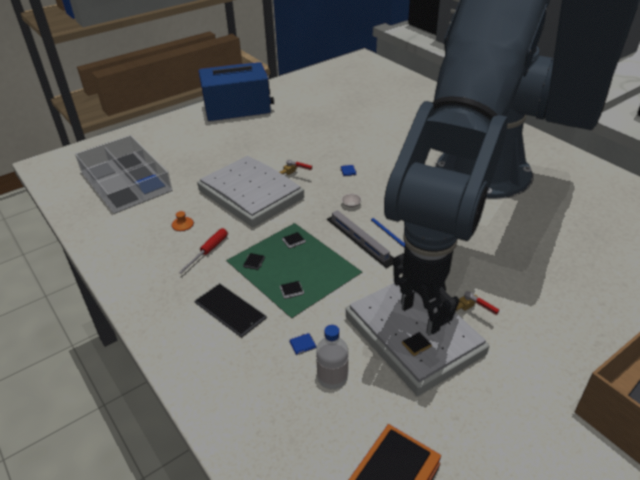

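```bash
python3 plan.py 0.6665,0.0592,0.06,70.5
```

```text
tcp [0.5889 0.3452 0.0715] axes x [-1.1e-03 -5.0e-04 -1.0e+00] y [-0.073 -0.997  0.001] jaw -94.2 j [0.46 0.72 1.37 0.   1.05 2.11] F [ 0.1 -0.3 -0. ] w 0.0595 t 36.625
0.6665,0.0592,0.06,70.5 [ 11.6 279.6 -98.3] 0.2671
```

Request:
{"op": "move_arm", "data": {"moves": [[[0, 57, -20], 0.05], [[0, 114, -40], 0.1], [[0, 171, -60], 0.16], [[0, 226, -80], 0.22], [[6, 279.5, -98], 0.267], [[11, 279.5, -98], 0.267], [[11, 279.5, -98], 0.267], [[11, 279.5, -98], 0.267], [[11, 279.5, -98], 0.267]]}}

```text
time: 37.75
ee_pos: [0.6665, 0.0606, 0.0613]
ee_rot: [0.697, -0.119, -0.697, -0.119]
ft_force: [0.2, 0.5, 0.1]
width: 0.0595
```

```bash
python3 plan.py 0.6665,0.0592,-0.03,70.5
```

```text
tcp [0.6665 0.0606 0.0613] axes x [ 1.e-04  0.e+00 -1.e+00] y [-0.332 -0.943 -0.   ] jaw -109.4 j [0.02 0.71 1.42 0.   1.01 1.93] F [0.2 0.5 0.1] w 0.0595 t 37.75
0.6665,0.0592,-0.03,70.5 [91.3  1.4 -0.5] 0.0017
```

Request:
{"op": "move_arm", "data": {"moves": [[[40, 1, -0.4], 0], [[64, 1, -0.4], 0], [[78, 1, -0.4], 0], [[86, 1, -0.4], 0], [[91, 1, -0.4], 0], [[91, 1, -0.4], 0], [[91, 1, -0.4], 0]]}}

```text
time: 38.62
ee_pos: [0.6671, 0.0585, -0.0293]
ee_rot: [0.697, -0.12, -0.697, -0.12]
ft_force: [0.2, 0.6, 0.9]
width: 0.06
```

Request:
{"op": "move_arm", "data": {"moves": [[[0, 0, 0], 0], [[0, 0, 0], 0], [[0, 0, 0], 0], [[0, 0, 0], 0], [[0, 0, 0], 0], [[0, 0, 0], 0]], "jaw": 1}}

```text
time: 39.38
ee_pos: [0.6672, 0.0585, -0.0291]
ee_rot: [0.697, -0.12, -0.696, -0.12]
ft_force: [-1.1, 0.5, 6.3]
width: 0.0356
```

Request:
{"op": "move_arm", "data": {"moves": [[[-10, 0, 0], 0], [[-50, 0, 0], 0], [[-100, 0, 0], 0], [[-100, 0, 0], 0], [[-100, 0, 0], 0]]}}

```text
time: 40.0
ee_pos: [0.6663, 0.0585, 0.0699]
ee_rot: [-0.697, 0.12, 0.697, 0.12]
ft_force: [0.7, 0.2, -0.6]
width: 0.0356
```

```bash
python3 plan.py 0.5826,0.2551,0.07,85.8
```

```text
tcp [0.6663 0.0585 0.0699] axes x [-5.e-04  0.e+00 -1.e+00] y [-0.334 -0.943  0.   ] jaw -109.49 j [0.02 0.7  1.41 0.   1.03 1.93] F [ 0.7  0.2 -0.6] w 0.0356 t 40.0
0.5826,0.2551,0.07,85.8 [-1.000e-01 -1.574e+02  1.445e+02] -0.2669
```

Request:
{"op": "move_arm", "data": {"moves": [[[0, -40, 36], -0.07], [[0, -80, 73], -0.14], [[0, -120, 110], -0.2], [[0, -157, 144], -0.267], [[0, -157, 144], -0.267], [[0, -157, 144], -0.267], [[0, -157, 144], -0.267]]}}

```text
time: 40.88
ee_pos: [0.5836, 0.2533, 0.0696]
ee_rot: [-0.706, 0.027, 0.707, 0.026]
ft_force: [-0.4, 0.3, 0.0]
width: 0.0358
```

```bash
python3 plan.py 0.5826,0.2551,0.0145,85.8
```

```text
tcp [0.5836 0.2533 0.0696] axes x [-7.e-04 -4.e-04 -1.e+00] y [-0.075 -0.997  0.   ] jaw -94.3 j [ 0.34  0.65  1.51 -0.    0.98  1.98] F [-0.4  0.3  0. ] w 0.0358 t 40.875
0.5826,0.2551,0.0145,85.8 [55.1 -1.7  1.1] -0.0017
```

Request:
{"op": "move_arm", "data": {"moves": [[[25, -1, 0.5], 0], [[42, -1, 0.5], 0], [[52, -1, 0.5], 0], [[56.5, -1, 0.5], 0], [[56.5, -1, 0.5], 0], [[56.5, -1, 0.5], 0]]}}

```text
time: 41.62
ee_pos: [0.5832, 0.2557, 0.0142]
ee_rot: [0.707, -0.026, -0.706, -0.026]
ft_force: [0.1, 0.4, -0.8]
width: 0.0358
```

Request:
{"op": "move_arm", "data": {"moves": [[[1, 0, 0], 0], [[1.3, 0, 0], 0], [[1.3, 0, 0], 0]]}}

```text
time: 42.0
ee_pos: [0.5831, 0.2557, 0.0129]
ee_rot: [0.707, -0.026, -0.706, -0.026]
ft_force: [-1.7, -0.4, 5.2]
width: 0.0355
```

Request:
{"op": "move_arm", "data": {"moves": [[[0, 0, 0], 0], [[0, 0, 0], 0], [[0, 0, 0], 0], [[0, 0, 0], 0], [[-20, 0, 0], 0], [[-60, 0, 0], 0], [[-60, 0, 0], 0], [[-60, 0, 0], 0]], "jaw": 0.3}}

```text
time: 43.0
ee_pos: [0.5829, 0.2556, 0.0728]
ee_rot: [0.707, -0.026, -0.706, -0.026]
ft_force: [-0.2, -0.9, -1.1]
width: 0.0596
```

```bash
python3 w.py t12;  python3 plan.py 0.571,-0.0706,0.06,85.5
```

```text
depth zero frac 0.0039680989583333335
table z 0.00020427022767388614
edge (array([449.2,  16.6]), array([189.6,  18.1]), 89.1, 822, np.float64(28.2))
top mat (array([684.4, -66.9]), array([46.2, 41.4]), 39.1, 344, np.float64(13.0))
top mat (array([571.9, -72. ]), array([38.5, 43.4]), 86.0, 352, np.float64(12.8))
top plate (array([575.9, 245.8]), array([28.2, 19.2]), 4.4, 111, np.float64(54.8))
scene mat (array([571. , -69.1]), array([42.5, 43.1]), 81.7, 198, np.float64(11.5))
scene mat (array([682.8, -63.5]), array([45.1, 38.3]), 40.5, 222, np.float64(11.5))
scene plate (array([583.1, 257.7]), array([43.9, 39.3]), 0.2, 324, np.float64(53.9))
scene plate (array([588.5, 347.1]), array([39. , 44.7]), 85.9, 390, np.float64(54.0))
tcp [0.5824 0.2554 0.0718] axes x [-1.1e-03 -4.0e-04 -1.0e+00] y [-0.073 -0.997  0.   ] jaw -94.2 j [0.34 0.64 1.51 0.   0.99 1.98] F [ 0.2  0.1 -0.9] w 0.0597 t 43.1
0.571,-0.0706,0.06,85.5 [ 11.9 325.9 -12.5] 0.0053
```

View pics/t12s.png

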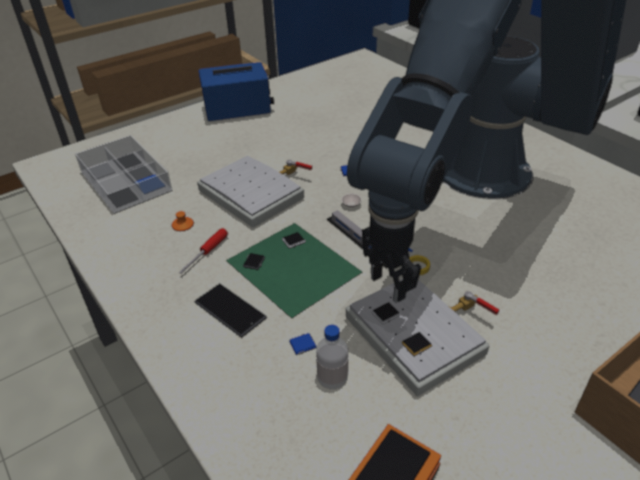

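Two on the plate at px (386,311) and (418,343); two left on the mat, undisturbed. Next, the watch at (571,-71).

Request:
{"op": "move_arm", "data": {"moves": [[[0, 60, 0], 0], [[0, 120, -5], 0], [[0, 180, -10], 0], [[0, 240, -12.5], 0], [[5, 290, -12.5], 0.005], [[12, 326, -12.5], 0.005], [[12, 326, -12.5], 0.005], [[12, 326, -12.5], 0.005], [[12, 326, -12.5], 0.005]]}}

```text
time: 44.22
ee_pos: [0.5716, -0.0694, 0.0603]
ee_rot: [-0.707, 0.027, 0.707, 0.027]
ft_force: [-0.4, 0.3, 0.7]
width: 0.0597
```

```bash
python3 plan.py 0.571,-0.0706,-0.03,85.5
```

```text
tcp [ 0.5716 -0.0694  0.0603] axes x [-1.e-04  1.e-04 -1.e+00] y [-0.077 -0.997 -0.   ] jaw -94.41 j [-0.2   0.57  1.69  0.    0.88  1.45] F [-0.4  0.3  0.7] w 0.0597 t 44.225
0.571,-0.0706,-0.03,85.5 [90.3  1.3  0.5] 0.0016
```

Request:
{"op": "move_arm", "data": {"moves": [[[40, 1, 0.3], 0], [[64, 1, 0.3], 0], [[78, 1, 0.3], 0], [[86, 1, 0.3], 0], [[90, 1, 0.3], 0], [[90, 1, 0.3], 0], [[90, 1, 0.3], 0]]}}

```text
time: 45.1
ee_pos: [0.5715, -0.0715, -0.0291]
ee_rot: [0.707, -0.028, -0.706, -0.028]
ft_force: [-0.2, -0.1, -0.3]
width: 0.0597
```

Request:
{"op": "move_arm", "data": {"moves": [[[0, 0, 0], 0], [[0, 0, 0], 0], [[0, 0, 0], 0], [[0, 0, 0], 0], [[0, 0, 0], 0], [[0, 0, 0], 0]], "jaw": 1}}

```text
time: 45.85
ee_pos: [0.5714, -0.0715, -0.0289]
ee_rot: [0.707, -0.028, -0.706, -0.028]
ft_force: [-2.4, -0.1, 8.8]
width: 0.0359
```

Request:
{"op": "move_arm", "data": {"moves": [[[-10, 0, 0], 0], [[-50, 0, 0], 0], [[-100, 0, 0], 0], [[-100, 0, 0], 0], [[-100, 0, 0], 0]]}}

```text
time: 46.48
ee_pos: [0.5708, -0.0714, 0.0701]
ee_rot: [-0.706, 0.028, 0.707, 0.028]
ft_force: [-0.1, 0.1, 0.0]
width: 0.0358
```

```bash
python3 plan.py 0.5194,0.35,0.07,85.8
```

```text
tcp [ 0.5708 -0.0714  0.0701] axes x [-3.e-04  1.e-04 -1.e+00] y [-0.078 -0.997 -0.   ] jaw -94.48 j [-0.21  0.55  1.69  0.    0.9   1.44] F [-0.1  0.1  0. ] w 0.0358 t 46.475
0.5194,0.35,0.07,85.8 [ 1.000e-01 -4.161e+02  8.420e+01] -0.0049
```

Request:
{"op": "move_arm", "data": {"moves": [[[0, -60, 12], 0], [[0, -120, 24], 0], [[0, -180, 36], 0], [[0, -240, 48], 0], [[0, -300, 60], 0], [[0, -360, 73], -0.005], [[0, -416, 84], -0.005], [[0, -416, 84], -0.005], [[0, -416, 84], -0.005], [[0, -416, 84], -0.005], [[0, -416, 84], -0.005]]}}

```text
time: 47.85
ee_pos: [0.5202, 0.3488, 0.0702]
ee_rot: [-0.707, 0.026, 0.707, 0.026]
ft_force: [0.3, 0.1, -0.9]
width: 0.0358
```

```bash
python3 plan.py 0.5194,0.35,0.0145,85.8
```

```text
tcp [0.5202 0.3488 0.0702] axes x [-3.e-04 -2.e-04 -1.e+00] y [-0.075 -0.997  0.   ] jaw -94.27 j [ 0.52  0.63  1.54 -0.    0.97  2.16] F [ 0.3  0.1 -0.9] w 0.0358 t 47.85
0.5194,0.35,0.0145,85.8 [55.7 -1.2  0.9] -0.0013
```

Request:
{"op": "move_arm", "data": {"moves": [[[25, -0.8, 0.5], 0], [[42, -0.8, 0.5], 0], [[52, -0.8, 0.5], 0], [[57, -0.8, 0.5], 0], [[57, -0.8, 0.5], 0], [[57, -0.8, 0.5], 0]]}}

```text
time: 48.6
ee_pos: [0.5197, 0.3508, 0.0137]
ee_rot: [0.707, -0.026, -0.706, -0.026]
ft_force: [-0.0, 0.4, 0.8]
width: 0.036
```

Request:
{"op": "move_arm", "data": {"moves": [[[1, 0, 0], 0], [[1, 0, 0], 0], [[1, 0, 0], 0]]}}

```text
time: 48.98
ee_pos: [0.5197, 0.3509, 0.0132]
ee_rot: [0.707, -0.026, -0.706, -0.026]
ft_force: [-2.2, -1.3, 6.9]
width: 0.0356
```

Request:
{"op": "move_arm", "data": {"moves": [[[0, 0, 0], 0], [[0, 0, 0], 0], [[0, 0, 0], 0], [[0, 0, 0], 0], [[-20, 0, 0], 0], [[-60, 0, 0], 0], [[-60, 0, 0], 0], [[-60, 0, 0], 0]], "jaw": 0.3}}

```text
time: 49.98
ee_pos: [0.5194, 0.3507, 0.0728]
ee_rot: [0.707, -0.026, -0.706, -0.026]
ft_force: [-0.1, -1.0, -0.4]
width: 0.0597
```

```bash
python3 w.py t13;  python3 plan.py 0.6825,-0.0654,0.06,129
```

```text
depth zero frac 0.0039680989583333335
table z 0.00020427022767388614
edge (array([449.1,  16.6]), array([189.3,  18.1]), 89.1, 823, np.float64(28.0))
top mat (array([683. , -66.5]), array([43.4, 39.6]), 39.0, 340, np.float64(13.0))
top plate (array([589.6, 345.3]), array([38.1, 44.5]), 88.4, 387, np.float64(54.7))
top plate (array([583.5, 255.5]), array([39.3, 43.3]), 88.4, 381, np.float64(54.9))
top plate (array([507.8, 350.5]), array([38. , 18.3]), 83.3, 163, np.float64(54.6))
scene mat (array([681.2, -65.6]), array([46.9, 41.4]), 38.0, 223, np.float64(11.6))
scene plate (array([582.9, 258.2]), array([40. , 44.4]), 88.2, 328, np.float64(53.8))
scene plate (array([519.6, 352.9]), array([39.6, 43.7]), 86.0, 345, np.float64(53.8))
scene plate (array([589.3, 347. ]), array([39.5, 44. ]), 83.9, 387, np.float64(54.1))
tcp [0.519  0.3504 0.0718] axes x [-1.e-03 -6.e-04 -1.e+00] y [-0.073 -0.997  0.001] jaw -94.2 j [0.52 0.63 1.54 0.   0.97 2.16] F [ 1.6  0.5 -0.1] w 0.0601 t 50.075
0.6825,-0.0654,0.06,129 [  11.9  402.7 -193.5] -0.7539
```

View pics/t13s.png

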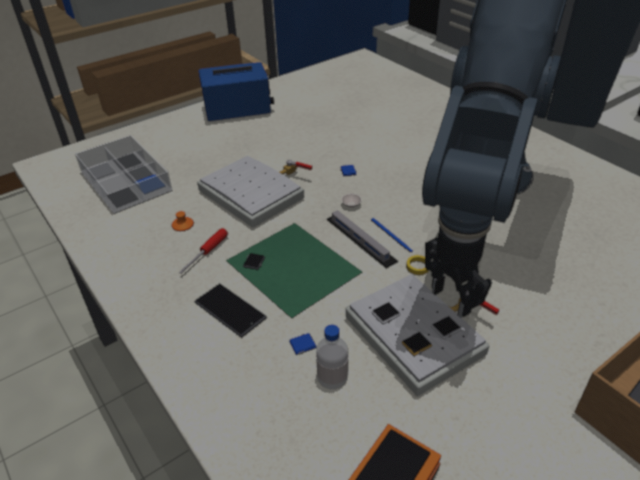

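Request:
{"op": "move_arm", "data": {"moves": [[[0, 55, -26], -0.1], [[0, 110, -53], -0.2], [[0, 165, -80], -0.31], [[0, 220, -106], -0.41], [[0, 275, -132], -0.51], [[0, 330, -159], -0.62], [[6, 370, -178], -0.7], [[12, 402.7, -193], -0.754], [[12, 402.7, -193], -0.754], [[12, 402.7, -193], -0.754], [[12, 402.7, -193], -0.754], [[12, 402.7, -193], -0.754]]}}

```text
time: 51.58
ee_pos: [0.6824, -0.0642, 0.0605]
ee_rot: [0.666, 0.236, -0.666, 0.236]
ft_force: [0.1, 0.1, -0.2]
width: 0.0598
```

```bash
python3 plan.py 0.682,-0.0658,-0.03,129
```

```text
tcp [ 0.6824 -0.0642  0.0605] axes x [ 1.e-04  0.e+00 -1.e+00] y [ 0.63  -0.777  0.   ] jaw -50.95 j [-0.16  0.74  1.37  0.    1.04  0.73] F [ 0.1  0.1 -0.2] w 0.0598 t 51.575
0.682,-0.0658,-0.03,129 [90.5  1.   1.3] 0.0009
```

Request:
{"op": "move_arm", "data": {"moves": [[[40, 0.7, 1], 0], [[64, 0.7, 1], 0], [[78, 0.7, 1], 0], [[86, 0.7, 1], 0], [[90, 0.7, 1], 0], [[90, 0.7, 1], 0], [[90, 0.7, 1], 0]]}}

```text
time: 52.45
ee_pos: [0.6826, -0.0663, -0.029]
ee_rot: [0.667, 0.236, -0.666, 0.236]
ft_force: [-0.1, -0.0, -0.5]
width: 0.0598
```

Request:
{"op": "move_arm", "data": {"moves": [[[0, 0, 0], 0], [[0, 0, 0], 0], [[0, 0, 0], 0], [[0, 0, 0], 0], [[0, 0, 0], 0], [[0, 0, 0], 0]], "jaw": 1}}

```text
time: 53.2
ee_pos: [0.6826, -0.0663, -0.0287]
ee_rot: [0.667, 0.236, -0.666, 0.236]
ft_force: [-1.4, 0.8, 5.2]
width: 0.0357
```

Request:
{"op": "move_arm", "data": {"moves": [[[-10, 0, 0], 0], [[-50, 0, 0], 0], [[-100, 0, 0], 0], [[-100, 0, 0], 0], [[-100, 0, 0], 0]]}}

```text
time: 53.82
ee_pos: [0.6818, -0.0661, 0.0701]
ee_rot: [-0.666, -0.236, 0.667, -0.236]
ft_force: [-0.3, -0.2, -0.9]
width: 0.0356
```

```bash
python3 plan.py 0.5128,0.2602,0.07,85.8
```

```text
tcp [ 0.6818 -0.0661  0.0701] axes x [-4.e-04  1.e-04 -1.e+00] y [ 0.629 -0.777 -0.   ] jaw -50.99 j [-0.16  0.73  1.36  0.    1.05  0.73] F [-0.3 -0.2 -0.9] w 0.0356 t 53.825
0.5128,0.2602,0.07,85.8 [ 2.00e-01 -3.60e+02 -7.41e+01] 0.7541
```

Request:
{"op": "move_arm", "data": {"moves": [[[0, -55, -11], 0.1], [[0, -110, -22], 0.22], [[0, -165, -34], 0.34], [[0, -220, -45], 0.46], [[0, -275, -57], 0.58], [[0, -330, -68], 0.7], [[0, -360, -74], 0.754], [[0, -360, -74], 0.754], [[0, -360, -74], 0.754], [[0, -360, -74], 0.754], [[0, -360, -74], 0.754]]}}

```text
time: 55.2
ee_pos: [0.5134, 0.2593, 0.0701]
ee_rot: [-0.707, 0.026, 0.707, 0.026]
ft_force: [1.1, -0.1, -0.0]
width: 0.0357
```

```bash
python3 plan.py 0.5128,0.2602,0.0145,85.8
```

```text
tcp [0.5134 0.2593 0.0701] axes x [-2.e-04 -1.e-04 -1.e+00] y [-0.074 -0.997  0.   ] jaw -94.25 j [ 0.39  0.55  1.69 -0.    0.9   2.03] F [ 1.1 -0.1 -0. ] w 0.0357 t 55.2
0.5128,0.2602,0.0145,85.8 [55.6 -0.8  0.7] -0.0008
```

Request:
{"op": "move_arm", "data": {"moves": [[[25, -0.5, 0.4], 0], [[42, -0.5, 0.4], 0], [[52, -0.5, 0.4], 0], [[56.5, -0.5, 0.4], 0], [[56.5, -0.5, 0.4], 0], [[56.5, -0.5, 0.4], 0]]}}

```text
time: 55.95
ee_pos: [0.513, 0.2607, 0.0142]
ee_rot: [0.707, -0.026, -0.706, -0.026]
ft_force: [0.9, -0.6, -0.9]
width: 0.0355
```

Request:
{"op": "move_arm", "data": {"moves": [[[1, 0, 0], 0], [[1, 0, 0], 0], [[1, 0, 0], 0]]}}

```text
time: 56.32
ee_pos: [0.513, 0.2607, 0.0133]
ee_rot: [0.707, -0.026, -0.706, -0.026]
ft_force: [-0.9, -0.3, 5.1]
width: 0.0357
```

Request:
{"op": "move_arm", "data": {"moves": [[[0, 0, 0], 0], [[0, 0, 0], 0], [[0, 0, 0], 0], [[0, 0, 0], 0], [[-20, 0, 0], 0], [[-70, 0, 0], 0], [[-100, 60, 40], 0], [[-100, 110, 90], 0], [[-100, 150, 130], 0], [[-100, 150, 160], 0], [[-100, 150, 160], 0], [[-100, 150, 160], 0]], "jaw": 0.3}}

```text
time: 57.82
ee_pos: [0.343, 0.1229, 0.1132]
ee_rot: [0.707, -0.026, -0.706, -0.026]
ft_force: [0.5, 0.5, 0.1]
width: 0.0598
```

```bash
python3 w.py t14; cat > v.py <<'E'
exec(open("m.py").read().split("hsv=")[0].split("for nm")[0])
import sys
for nm in("top","scene"):
    p,d=snap(nm,sys.argv[1]+nm); W=wmap(nm,d); x,y,z=W[...,0],W[...,1],W[...,2]
    hsv=cv2.cvtColor(p,cv2.COLOR_RGB2HSV)
    red=((hsv[...,0]<8)|(hsv[...,0]>172))&(hsv[...,1]>140)&(z>.02)&(z<.06)&(x>.33)&(x<.45)
    for s in(1,-1):
        m=red&(y*s>.1)
        if m.sum()>20:
            q=W[m][:,:2]; c=q.mean(0); u=np.linalg.svd(q-c,full_matrices=False)[2][0]; u*=np.sign(u[1])
            print(nm,s,rect(m),"pca",round(np.rad2deg(np.arctan2(u[1],u[0])),1))
            piv=np.array([.4164,.3125]) 
            if s>0: print("  from pivot",np.round(np.rad2deg(np.arctan2(*(c-piv)[::-1])),1), np.linalg.norm(c-piv))
E
python3 v.py v0; python3 plan.py
```

```text
depth zero frac 0.0039680989583333335
table z 0.00020427022767388614
edge (array([449.2,  16.6]), array([189.6,  18.2]), 89.1, 821, np.float64(28.1))
top plate (array([589.7, 345.3]), array([39. , 44.3]), 87.2, 381, np.float64(54.7))
top plate (array([583.3, 255.6]), array([43.6, 38.7]), 1.0, 387, np.float64(54.7))
top plate (array([520.4, 350.8]), array([39.7, 44.3]), 88.2, 399, np.float64(54.6))
top plate (array([513.5, 261. ]), array([39.4, 43.6]), 85.2, 395, np.float64(54.7))
scene plate (array([512.5, 263.1]), array([41.4, 42.7]), 83.5, 308, np.float64(54.0))
scene plate (array([583.2, 258.8]), array([40.6, 45.1]), 88.1, 336, np.float64(53.8))
scene plate (array([518.3, 353.3]), array([40.1, 43.4]), 86.0, 349, np.float64(53.9))
scene plate (array([588.9, 347.1]), array([39.8, 43.4]), 83.2, 386, np.float64(53.9))
depth zero frac 0.0039680989583333335
table z 0.00020427022767388614
top 1 (array([411.1, 356.3]), array([ 6.5, 43.5]), 7.9, 74, np.float64(46.7)) pca 97.3
  from pivot 96.8 0.043112279328852865
top -1 (array([ 401.2, -269.8]), array([ 8.1, 46.2]), 25.7, 90, np.float64(47.4)) pca 114.8
scene 1 (array([410.8, 358.6]), array([11. , 44.7]), 8.4, 101, np.float64(45.3)) pca 98.1
  from pivot 95.4 0.046805513064410637
scene -1 (array([ 401.6, -265.5]), array([12.7, 42.8]), 30.0, 42, np.float64(44.3)) pca 117.7
tcp [0.3427 0.1229 0.1127] axes x [-0. -0. -1.] y [-0.073 -0.997  0.   ] jaw -94.18 j [0.22 0.14 2.18 0.   0.82 1.86] F [-0.4  0.8 -0.4] w 0.0599 t 58.025
```

View pics/v0top.png

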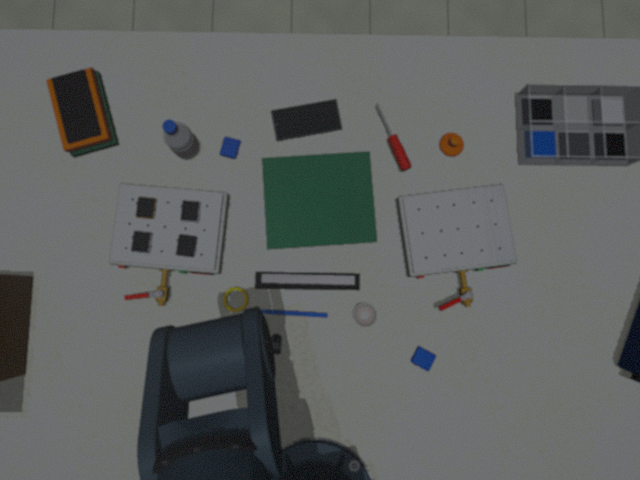

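```bash
python3 plan.py 0.4107,0.3575,0.065,7.5
```

```text
tcp [0.3427 0.1229 0.1127] axes x [-0. -0. -1.] y [-0.073 -0.997  0.   ] jaw -94.18 j [0.22 0.14 2.18 0.   0.82 1.86] F [-0.4  0.8 -0.4] w 0.0599 t 58.025
0.4107,0.3575,0.065,7.5 [  47.7 -238.9  -50.7] 1.3669
```

Request:
{"op": "move_arm", "data": {"moves": [[[0, -30, -6], -0.18], [[0, -60, -12], -0.36], [[0, -90, -18], -0.54], [[0, -120, -24], -0.72], [[0, -150, -32], -0.9], [[0, -180, -38], -1.08], [[0, -210, -44], -1.26], [[0, -239, -50], -1.44], [[0, -239, -50], -1.62], [[20, -239, -50], -1.775], [[47, -239, -50], -1.775], [[47, -239, -50], -1.775], [[47, -239, -50], -1.775]], "jaw": 0.6}}

```text
time: 59.65
ee_pos: [0.4099, 0.3578, 0.0664]
ee_rot: [0.466, 0.532, -0.466, 0.532]
ft_force: [0.2, 0.3, -0.4]
width: 0.0343
```

```bash
python3 plan.py 0.4107,0.3575,-0.002,7.5
```

```text
tcp [0.4099 0.3578 0.0664] axes x [ 5.e-04  4.e-04 -1.e+00] y [0.991 0.13  0.001] jaw 7.5 j [0.63 0.51 1.77 0.   0.86 0.5 ] F [ 0.2  0.3 -0.4] w 0.0343 t 59.65
0.4107,0.3575,-0.002,7.5 [68.4  0.7  0.4] -0.0
```

Request:
{"op": "move_arm", "data": {"moves": [[[25, 0.5, 0], 0], [[42, 0.5, 0], 0], [[54, 0.5, 0], 0], [[62, 0.5, 0], 0], [[68, 0.5, 0], 0], [[68, 0.5, 0], 0], [[68, 0.5, 0], 0]]}}

```text
time: 60.52
ee_pos: [0.4102, 0.3577, -0.0018]
ee_rot: [0.466, 0.532, -0.466, 0.532]
ft_force: [-0.7, 0.1, 0.4]
width: 0.0341
```

Request:
{"op": "move_arm", "data": {"moves": [[[0, 0, 0], 0], [[0, 0, 0], 0], [[0, 0, 0], 0], [[0, 0, 0], 0], [[0, 0, 0], 0]], "jaw": 1}}

```text
time: 61.15
ee_pos: [0.41, 0.3576, -0.0018]
ee_rot: [0.466, 0.532, -0.466, 0.532]
ft_force: [-1.4, -0.6, 6.1]
width: 0.0083
```

```bash
python3 - <<'E'
from plan import *
s=sense();M=R.from_quat(s["ee_rot"]).as_matrix();p0=s["ee_pos"];print(p0,s["ft_force"],s["width"])
piv=np.array([.4164,.3129]); r=p0[:2]-piv; print("r",np.linalg.norm(r),np.rad2deg(np.arctan2(r[1],r[0])))
for a in range(4,38,4):
    t=np.deg2rad(a); q=np.array([[np.cos(t),-np.sin(t)],[np.sin(t),np.cos(t)]])@r+piv
    print(a,np.round(M.T@np.append((q-p0[:2])*1000,0),1),-round(t,3))
E
```

```text
[ 0.40997574  0.35758444 -0.00180936] [-1.38925689 -0.63724219  6.07438863] 0.00831121597325249
r 0.045143883491547715 98.18132058143021
4 [-0.  -3.1  0.1] -0.07
8 [-0.  -6.3  0.5] -0.14
12 [-0.  -9.4  1.1] -0.209
16 [ -0.  -12.4   1.9] -0.279
20 [ -0.  -15.4   2.9] -0.349
24 [ -0.  -18.3   4.1] -0.419
28 [ -0.  -21.1   5.5] -0.489
32 [ -0.  -23.8   7.1] -0.559
36 [ -0.  -26.4   8.9] -0.628
```

Request:
{"op": "move_arm", "data": {"moves": [[[0, -3.1, 0.1], -0.07], [[0, -6.3, 0.5], -0.14], [[0, -9.4, 1.1], -0.209], [[0, -12.4, 1.9], -0.279], [[0, -15.4, 2.9], -0.349], [[0, -18.3, 4.1], -0.419], [[0, -21.1, 5.5], -0.489], [[0, -23.8, 7.1], -0.559], [[0, -24.5, 7.5], -0.576], [[0, -24.5, 7.5], -0.576], [[0, -24.5, 7.5], -0.576]]}}

```text
time: 62.52
ee_pos: [0.3869, 0.3474, -0.0018]
ee_rot: [0.297, 0.642, -0.296, 0.642]
ft_force: [-2.9, 4.4, 6.7]
width: 0.0083
```

Request:
{"op": "move_arm", "data": {"moves": [[[0, 0, 0], 0], [[0, 0, 0], 0], [[0, 0, 0], 0], [[-20, 0, 0], 0], [[-70, 0, 0], 0], [[-100, 0, 40], 0], [[-100, 0, 95], 0], [[-100, 0, 150], 0], [[-100, 0, 150], 0], [[-100, 0, 150], 0]], "jaw": 0.6}}

```text
time: 63.78
ee_pos: [0.4837, 0.2328, 0.0976]
ee_rot: [0.296, 0.642, -0.296, 0.642]
ft_force: [0.2, -0.4, 0.3]
width: 0.034
```

```bash
python3 v.py v1; python3 plan.py; python3 w.py t15
```

```text
depth zero frac 0.0039680989583333335
table z 0.00020427022767388614
top -1 (array([ 400.9, -269.3]), array([ 8.7, 44.5]), 24.7, 92, np.float64(46.9)) pca 114.7
scene 1 (array([388.5, 348.4]), array([13.2, 41.9]), 44.5, 100, np.float64(45.7)) pca 130.4
  from pivot 126.2 0.04538377918095138
scene -1 (array([ 401.2, -266.6]), array([11.3, 47. ]), 23.8, 41, np.float64(44.9)) pca 114.1
tcp [0.4834 0.2335 0.0977] axes x [-5.e-04 -1.e-04 -1.e+00] y [ 0.76  0.65 -0.  ] jaw 40.57 j [ 0.36  0.45  1.77  0.    0.92 -0.34] F [ 0.1  0.2 -0.2] w 0.0342 t 63.875
depth zero frac 0.0039680989583333335
table z 0.00020427022767388614
edge (array([449.2,  16.6]), array([189.5,  18.2]), 89.1, 820, np.float64(28.1))
top plate (array([583.6, 254.4]), array([36.9, 43.4]), 86.6, 320, np.float64(54.8))
scene plate (array([513.3, 262.3]), array([40.2, 44. ]), 82.5, 309, np.float64(53.8))
scene plate (array([582. , 258.3]), array([37.8, 44.4]), 87.8, 319, np.float64(53.8))
scene plate (array([519.1, 353. ]), array([41.2, 43.3]), 83.5, 356, np.float64(53.8))
scene plate (array([588.6, 348.8]), array([39.5, 43.7]), 84.8, 377, np.float64(54.1))
```

View pics/v1top.png

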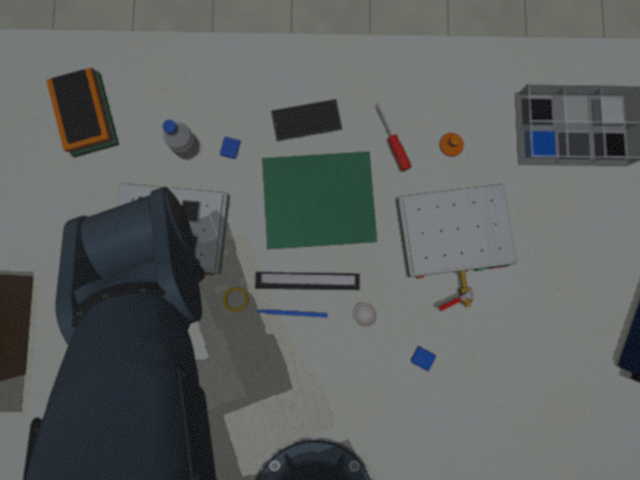

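View pics/v1scene.png

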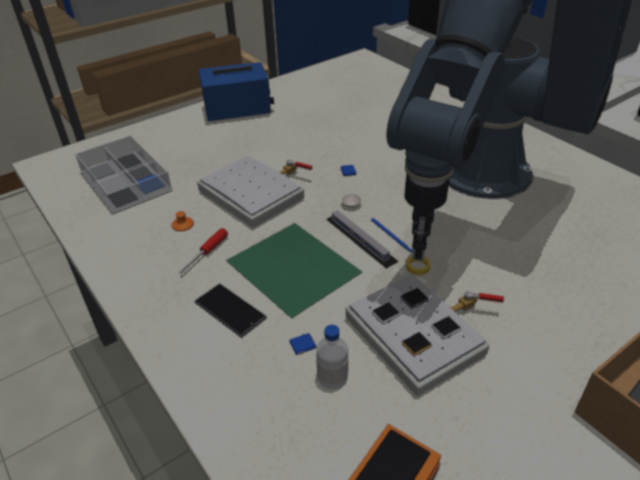

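Request:
{"op": "move_arm", "data": {"moves": [[[-50, 0, 0], 0], [[-100, -20, 10], 0], [[-100, -80, 30], 0], [[-100, -140, 50], 0], [[-100, -200, 70], 0], [[-100, -250, 90], 0], [[-100, -250, 90], 0], [[-100, -250, 90], 0], [[-100, -250, 90], 0]]}}

```text
time: 65.1
ee_pos: [0.3529, 0.0029, 0.1978]
ee_rot: [0.295, 0.642, -0.295, 0.642]
ft_force: [-0.1, 0.1, -0.1]
width: 0.0342
```

```bash
python3 v.py v2; python3 w.py t16; python3 - <<'E'
from h import *
p=cv2.imread("pics/v2top.png"); cv2.imwrite("pics/v2c.png",cv2.resize(p[170:330,90:250],None,fx=3.7,fy=3.7,interpolation=2))
# plate yaw from edges: fit far edge of plate
d=np.load("pics/v2top.npy"); W=wmap("top",d);x,y,z=[W[...,i] for i in range(3)]
pts=[];pn=[]
for c in range(125,220):
    r=[v for v in range(170,290) if .038<z[v,c]<.06 and abs(x[v,c]-.55)<.1]
    if r: pts.append(W[min(r),c,:2]);
pts=np.array(pts); 
for _ in range(4):
    k=np.polyfit(pts[:,1],pts[:,0],1); e=abs(np.polyval(k,pts[:,1])-pts[:,0]); pts=pts[e<max(.002,np.percentile(e,90))]
print("plate y-axis dir deg",90-np.rad2deg(np.arctan(k[0])),len(pts))
E
```

```text
depth zero frac 0.0039680989583333335
table z 0.00020427022767388614
top 1 (array([387.9, 345.3]), array([ 7.3, 44.3]), 41.9, 82, np.float64(47.0)) pca 130.0
  from pivot 131.1 0.0428394454428976
top -1 (array([ 400.8, -268.8]), array([ 8.6, 44.7]), 23.7, 93, np.float64(47.7)) pca 114.2
scene 1 (array([388.5, 348.6]), array([12.7, 42.5]), 39.2, 103, np.float64(45.0)) pca 129.7
  from pivot 126.7 0.045623425403056736
scene -1 (array([ 399.3, -268.4]), array([15.9, 43.6]), 22.9, 41, np.float64(44.9)) pca 117.3
depth zero frac 0.0039680989583333335
table z 0.00020427022767388614
edge (array([449.2,  16.5]), array([189.4,  18.1]), 89.1, 823, np.float64(28.2))
top plate (array([589.9, 345.1]), array([45.1, 38.6]), 0.0, 393, np.float64(54.8))
top plate (array([583.4, 255.5]), array([39.5, 43.4]), 87.3, 384, np.float64(54.8))
top plate (array([520.2, 350.8]), array([39.3, 43.9]), 85.2, 392, np.float64(54.9))
top plate (array([513.4, 261.5]), array([40. , 42.8]), 83.8, 387, np.float64(54.8))
scene plate (array([512. , 262.4]), array([41.1, 43.6]), 83.8, 302, np.float64(53.7))
scene plate (array([583.2, 257.5]), array([38.6, 44.1]), 87.7, 328, np.float64(53.8))
scene plate (array([518.8, 352.9]), array([40.8, 44.2]), 84.1, 365, np.float64(53.9))
scene plate (array([588.8, 347.3]), array([40.3, 42.8]), 85.2, 378, np.float64(53.9))
plate y-axis dir deg 85.513640910395 89
```

View pics/v2c.png

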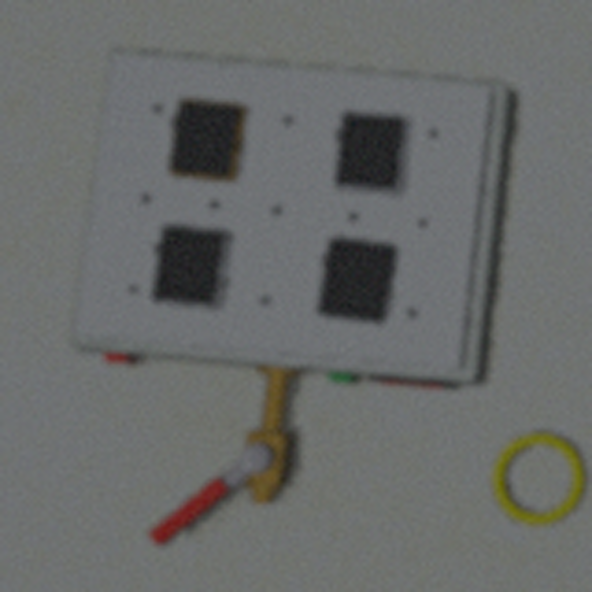

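```bash
python3 -c "
from station import job_done
print(job_done())"
```

```text
the job is handed in; nothing more can be done
None
```

The job is done and handed in at about 65 s of the 210 s allowed. The left plate is the flat one: all four watches lie on it and its valve is half open.

- **Plate test:** I laid the straightedge on the left plate, let go, and pressed each end with about 10 N. Both ends were firm at the same height, with no sinking and the free end level. The depth image shows the right plate crowned by several mm, so I did not test it by touch.
- **Straightedge:** It is back on its pad, measured within about 3 mm of the pad's centre line.
- **Watches:** All four lie flat in a 2 x 2 grid, well inside the plate's edges. The green mat is empty, and no watch was seen to be knocked aside.
- **Valve:** The lever points at about 130° with the plate's +y axis at 85.5°, so it is about 44.5° open. One rougher estimate, from the pivot and the oblique camera, gave about 41°. The right plate's valve reads as it did at the start, within measurement noise. I saw nothing else moved.

**Arm height reading:** The reported tool height is about 35 mm lower than the real fingertips. My first attempt to grasp the straightedge closed on air above it. I then touched the bare bench gently (5 N) to measure the offset and corrected every later move by it.

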